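# Close the ring well of a dresser tray and stand the pot on its cover

## Robot

A 6-joint arm with a two-finger parallel gripper is mounted at the origin on the work surface. World frame = base frame: x ahead of the robot, y to its left, z up, the work surface at z = 0. Lengths are in m, angles in rad, forces in N, time in s.
With the tool pointing down it reaches from about 0.425 to 0.925 m from the base axis. Payload 12.5 kg.
Tool frame: the origin (TCP) lies on the centre line of the jaws, within the pads' length; the fingertips stand 14 mm ahead of it and the grasp point (between the pads) lies 5 mm behind it; z points along the fingers, y is the direction in which the jaws open and shut (so a half turn about z gives the same grasp; the last joint's range is limited). The gripper opens to 85 mm and grips with 20 to 120 N. Pads are 22 mm wide; open, the fingers measure 114 mm over their backs; the gripper's body (76 mm by 85 mm) begins 54 mm behind the grasp point. The pads swing forward as they close: fully open they stand 13 mm farther back than shut.
Start: joints at [1.17, 0.491, 1.559, -0, 1.092, -0.106], TCP at [0.182, 0.598, 0.245] pointing down, gripper open.
Joint ranges: [-3.1, 3.1], [-0.84, 2.19], [0.05, 2.79], [-1.13, 4.28], [0.06, 2.93], [-2.69, 2.69]. Speed limits (rad/s): [2.22, 2.22, 2.79, 3.14, 3.14, 3.14].

## Interface

Orientations are given as a unit quaternion [x, y, z, w].
In Python, from plant import get_obs, snapshot, close_job, recognise, tip_of gives the robot as it stands. The module is installed in compiled form; this text tells all that it offers.
- The arm moves only by the tool jog_arm, never from a script. Its argument "plan" is a list of rows, each a list of 7 numbers: the shift along the world's x, y, z in units of 5 cm (1.0 is 5 cm), then the turn, a rotation vector about the world's x, y, z in units of 30 degrees (1.0 is 30 degrees), then the opening, from 0 (shut) to 1 (fully open). A call has 1 to 10 rows; each row shifts and turns the commanded pose from where the row before left it; what a row does not reach is not made up. A row lasts 1/10 s, in which the tool goes at most 50 mm and 8.59 degrees, less where a joint would pass 70% of its speed; a pose out of reach is approached as far as the arm can. A call with a number of a shift or a turn outside -1 to 1 is refused whole. A call with a gripper value outside its range is refused whole. The fingers move at their own pace and stop on an object; "squeeze" is the grip in N (left out, the last holds). Time passes only in rows, so rows that do not move let the fingers close. It gives the time, the measured TCP pose, the force and the opening at its end, in the units of the state.
- get_obs(): the state, without advancing time (a new reading comes with each control period).
- snapshot(name): name is "scene" or "top" or "wrist"; returns a dict with "image" (420x560x3 uint8, red, green, blue), "range_z" (420x560 float32, m along the optical axis (not along the pixel's ray), 0 where there is no reading), "fx", "fy", "cx", "cy" (pixels), "R" (3x3) and "t" (3): a world point X has camera coordinates R X + t. Camera axes: x right, y down, z forward; pixel columns grow to the right and rows downward; lengths in m; the calibration is good to about 2 mm. A picture is of the moment at which its call begins.
- close_job(): hands the job in, once; it reports no verdict.
Trained networks look in a picture, given as the dict that the camera call returned (one of the last four; its "shot" number tells which), for a name from the list of things; names that differ only in an ending like _2 or _b are one class to them, and where a whole thing is asked for, a point or a joint stands for the part that bears it (a point fixed in the world has none). Each returns a list of dicts, best first, with "confidence" (0 to 1); they miss things now and then, are a little off and sometimes report something else, mostly with a low value. They report only what shows in the picture. A call takes as long as a camera call.
- recognise(picture, label): "box" ([centre column, centre row, width, height] in pixels, round what is visible of it).
- tip_of(picture, label): "point" ([row, column] in pixels: a listed point, or the origin of a listed thing).
The state is a dict: "time_s": time; "joint_positions": joint angles; "qvel": joint speeds; "effort": joint torques, N m; "tcp_pos": TCP position; "tool_rot": TCP orientation; "force": force on the tool from outside, world axes, zero at the start; "moment": the same for the moment, N m; "gripper_width": opening from 0.0 (shut) to 1.0 (fully open).
Only numpy, scipy, OpenCV 4.12 (cv2) and the standard library are available. Lean on these libraries where they do the work, as an engineer would, in place of code of your own. Each camera call takes 0.05 s, during which the arm holds its last target.

## Task

Lay the terrazzo cover plate, now lying on the sloping oak rest, over the ring well of the round tray without dropping it, and press it down past its spring clips until it sits level and flush with the frame all round. Press by feel, about 20 N at a time, for the stone cracks if it is struck or forced. Then stand the cork-stoppered pot upright in the dished ring on top of the cover, leaving everything else on the dresser where it is.

Things in the scene. Friction and masses are not known exactly. Their poses are not given: they have to be found in the camera images.
- cover: Loose terrazzo plate, slab 106 (x) by 64 (y) by 10 mm, about 0.19 kg. Origin: centre of the slab's underside; z out of the top face. Starts on the rest, leaning 28 degrees from level, x uphill, z up and towards the robot's side. Grip it across the 64 mm, mid-length. Fits the well either way round (half turn). Press on the bare slab ends, about 41 mm from its centre along x.
- dish (a point): Centre of the dished ring on the cover, at the slab's top face (10 mm above the cover's origin). The ring is 8 mm high, outer radius 20 mm at its foot and 28.5 mm at its rim; inside, a cone from radius about 16 mm at the slab to about 24 mm at the rim, which centres the pot.
- rest: Fixed oak rest: board 36 mm wide, sloping 28 degrees, rising along +x (away from the robot), small lip at its low end, on a 170 x 90 x 12 mm foot; post at x = 85 mm. Origin: on the dresser top, under the board's middle; the cover's origin starts at z = 65 mm above it, the cover's long edges overhanging the board by 14 mm each side.
- bar (a point): Middle of the thin brass bar (8 mm thick, 140 mm long, level, along the rest's y) above the sloping board, at x = 27, z = 157 mm of the rest. It blocks a gripper that comes straight down: come square to the plate, tilted 28 degrees, from the robot's side, and withdraw the same way.
- tray: Fixed round terrazzo tray, 290 mm across, floor 6 mm thick, rim 12 mm high; in its middle a frame, 137 (x) by 91 (y) mm, top at z = 24 mm, around the ring well. Each long wall has a 50 mm wide finger notch in its middle, down to z = 17 mm. Two gold-tone rings lie in the well, below the cover. Origin: centre of the underside; z up, x along the frame's long side.
- well (a point): Centre of the opening (109 x 67 mm) at its ledges, 14 mm above the dresser; axes as the tray's. A cover fully home has its origin here, slab top flush with the frame. Sloped brass spring clips at x = +-52, y = +-19 mm reach 4 mm in: a cover laid in rests on them about 6 mm proud; each end is pressed past its two clips with roughly 8 to 18 N and stays by friction.
- pot: Loose white ceramic pot, about 0.16 kg, 70 mm high with its fixed cork stopper; belly radius 28.5 mm at z = 28 mm. Convex base: flat foot of radius 12.5 mm, radius 18 mm at z = 3, 23 mm at z = 8 mm. The cork, radius 15 to 16.5 mm, z = 49 to 70 mm, is the place to grip from above. Origin: centre of the foot, z up. Home, its origin is at the dish point.
- hair_claw: Bystander: steel lever-action hair claw on the tray beside the frame, 66 x 32 x 36 mm, origin under its centre.
- atomiser: Bystander: empty clear glass atomiser on the tray beyond one end of the frame, radius 17 mm, 65 mm high, origin under its centre.
- glasses_case: Bystander: black plastic glasses case, 64 x 156 x 40 mm, origin under its centre.
- hairbrush: Bystander: wooden hairbrush lying bristles down, about 215 mm long, 29 mm high, origin under its middle.
- cream_jar: Bystander: squat white jar with a metal screw lid, radius 28 mm, 45 mm high, origin under its centre.

How it is judged:
On the way:
1. the cover is pressed fully home: level and flush in the well, the pot not on it yet (horizontal distance between cover and well below 0.004 m and z of cover in the frame of well below 0.0018 m and angle between cover's own z axis and vertical below 0.03 rad and horizontal distance between pot and cover above 0.06 m), for 0.2 s.
At the end, for the whole second after the job is handed in: Cover in the well: underside within 1.8 mm of the ledges, within 0.03 rad of level and 4 mm of the centre. Pot released and still in its dished ring: foot on the slab (origin 8 to 12.5 mm above the cover's), within 5 mm of the cover's centre and 0.07 rad of upright (horizontal distance between cover and well below 0.004 m and z of cover in the frame of well below 0.0018 m and angle between cover's own z axis and vertical below 0.03 rad and horizontal distance between pot and cover below 0.005 m and z of pot in the frame of cover between 0.008 and 0.0125 m and angle between pot's own z axis and vertical below 0.07 rad and linear speed of each of pot, cover below 0.02 m/s); the robot touches nothing.
It fails at once if the cover is struck or forced against the tray with more than 110 N, summed over its contacts (contact force between cover and tray above 110 N).
It fails at once if the cover is dropped: out of the fingers and falling faster than 0.8 m/s (linear speed of cover above 0.8 m/s and contact force between the fingers and cover below 0.2 N).
It fails at once if a bystander is pushed more than 25 mm or tipped over (distance of any of hair_claw, atomiser, glasses_case, hairbrush, cream_jar from where it was at the start of the episode above 0.025 m or angle between atomiser's own z axis and vertical above 0.5 rad).
It fails at once if the pot is tipped over (angle between pot's own z axis and vertical above 0.8 rad).
It also fails if it takes over 69 s, if anything falls off the work surface, if the arm or the gripper's body presses on something with over 40 N, if the wrist force passes 120 N, or if a joint passes its speed limit or range.

## Working session

There is one attempt and no reset: what is moved stays moved. The work goes in short steps, Python scripts to look and compute and a tool call to move; the robot and the scene stay as the last step left them, time stands still between calls to the robot, and variables do not carry over. Pictures are saved under pics/ and viewed, and the job is handed in when it is done.

Besides the shell and the picture viewer there is one more tool, called after "Call:" as name(argument=value, ...) on one line, values as JSON. jog_arm: Moves the arm, as the interface text tells. Shifts and turns lie within -1 to 1; 1 stands for 5 cm of shift or 30 degrees of turn. Its arguments: {"type":"object","properties":{"plan":{"type":"array"},"squeeze":{"type":"number"}},"required":["plan"]}

```bash
mkdir -p pics
cat > h.py <<'E'
import numpy as np, cv2
from plant import get_obs, snapshot, recognise, tip_of
def px2w(s,r,c,d=None):
    r_,c_=int(round(r)),int(round(c))
    if d is None:
        w=s['range_z'][max(0,r_-1):r_+2,max(0,c_-1):c_+2]; w=w[w>0]; d=np.median(w) if len(w) else np.nan
    pc=np.array([(c-s['cx'])/s['fx']*d,(r-s['cy'])/s['fy']*d,d]); R=np.array(s['R']);return R.T@(pc-np.array(s['t']))
def rayz(s,r,c,z):
    R=np.array(s['R']);o=-R.T@np.array(s['t']);v=R.T@np.array([(c-s['cx'])/s['fx'],(r-s['cy'])/s['fy'],1]);return o+v*(z-o[2])/v[2]
def cloud(s):
    d=s['range_z'];v,u=np.mgrid[0:d.shape[0],0:d.shape[1]]
    P=np.stack([(u-s['cx'])/s['fx']*d,(v-s['cy'])/s['fy']*d,d],-1)
    W=(P-np.array(s['t']))@np.array(s['R']); W[d<=0]=np.nan; return W
def save(s,n): cv2.imwrite('pics/'+n+'.png',cv2.cvtColor(np.asarray(s['image']),cv2.COLOR_RGB2BGR))
E
python3 - <<'E'
from h import *
np.set_printoptions(precision=4,suppress=True)
o=get_obs();print(o['time_s'],o['tcp_pos'],o['tool_rot'],o['gripper_width'],o['force'])
import pickle
for n in ['top','scene']:
    s=snapshot(n);save(s,n+'0');pickle.dump(s,open(n+'0.pkl','wb'))
    print(n,-np.array(s['R']).T@s['t'],s['fx'])
    for l in ['cover','dish','rest','bar','tray','well','pot','hair_claw','atomiser','glasses_case','hairbrush','cream_jar']:
        t=tip_of(s,l)[:2]; b=recognise(s,l)[:1] if l not in('dish','bar','well') else []
        print(l,[(np.round(x['point'],1),round(x['confidence'],2),px2w(s,*x['point'])) for x in t],[(np.round(x['box']),round(x['confidence'],2)) for x in b])
print(get_obs()['time_s'])
E
```

```text
0.0 [0.1815 0.5978 0.2447] [ 0.1469  0.9892 -0.0006 -0.0001] 1.0025525775893838 [ 0.0209  0.0726 -0.8604]
top [0.3855 0.0019 0.97  ] 474.62802702855095
cover [(array([195.1, 153.8]), 0.86, array([0.5986, 0.2619, 0.0735]))] [(array([149., 193.,  35.,  55.]), 0.66)]
dish [(array([194.7, 150.4]), 0.64, array([0.5991, 0.2687, 0.0734]))] []
rest [(array([202.6, 156.1]), 0.97, array([0.5846, 0.2569, 0.0701]))] [(array([139., 188.,  83.,  97.]), 0.84)]
bar [(array([169.2, 136.1]), 0.55, array([0.6421, 0.2939, 0.0983]))] []
tray [(array([232.4, 289.1]), 0.69, array([ 0.5485, -0.0049,  0.006 ]))] [(array([287., 233., 142., 141.]), 0.86)]
well [(array([232.2, 284.1]), 0.78, array([0.5487, 0.0054, 0.0044])), (array([198.8, 157.6]), 0.47, array([0.5917, 0.254 , 0.0727]))] []
pot [(array([217.9, 429.3]), 0.63, array([ 0.5833, -0.2809,  0.047 ])), (array([231.2, 290. ]), 0.46, array([ 0.5511, -0.0067,  0.0055]))] [(array([436., 216.,  29.,  29.]), 0.95)]
hair_claw [(array([218.5, 333.9]), 0.7, array([ 0.5748, -0.0928,  0.0403]))] [(array([337., 220.,  23.,  33.]), 0.67)]
atomiser [(array([184.4, 2
[... 1459 characters left out ...]
ray([165., 207.,  25.,  28.]), 0.75)]
hair_claw [(array([235. , 240.3]), 0.69, array([ 0.5857, -0.103 ,  0.0058]))] [(array([241., 230.,  18.,  21.]), 0.49)]
atomiser [(array([274.7, 271.1]), 0.86, array([0.6711, 0.0163, 0.0066])), (array([218.8, 166.6]), 0.41, array([ 0.6172, -0.2866,  0.0143]))] [(array([272., 260.,  16.,  24.]), 0.61)]
glasses_case [(array([297.5, 179. ]), 0.88, array([ 0.8258, -0.1132,  0.0345]))] [(array([181., 292.,  72.,  51.]), 0.68)]
hairbrush [(array([343.7, 311.1]), 0.72, array([0.8105, 0.1617, 0.0231]))] [(array([309., 342., 113.,  38.]), 0.89)]
cream_jar [(array([218. , 360.1]), 0.7, array([0.4208, 0.1405, 0.0186]))] [(array([361., 213.,  20.,  23.]), 0.57)]
2.2
```

View images.

Run:
```python
import cv2
for n in ['top0','scene0']:
    i=cv2.imread(f'pics/{n}.png')
    if n=='top0': a=i[140:330,100:380]
    else: a=i[190:340,220:460]
    cv2.imwrite(f'pics/{n}_c.png',cv2.resize(a,None,fx=2.8,fy=2.8,interpolation=cv2.INTER_CUBIC))
```

```text
(no output)
```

View pics/top0.png

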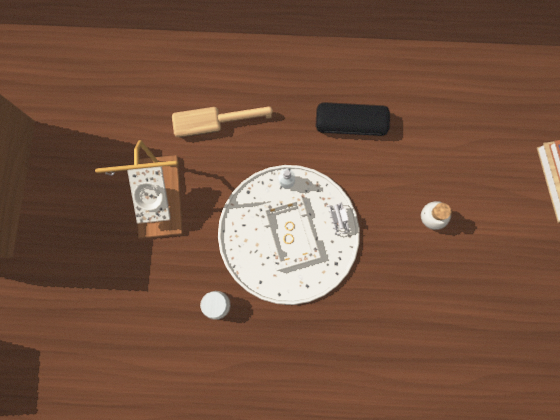

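View pics/top0_c.png

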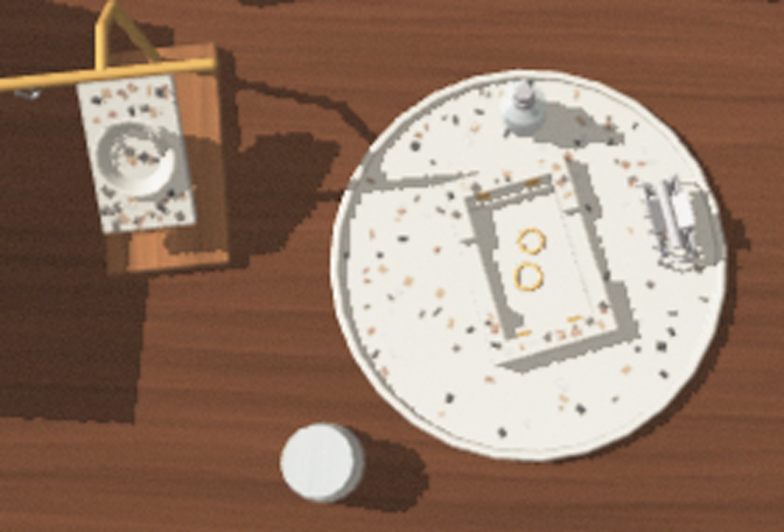

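View pics/scene0_c.png

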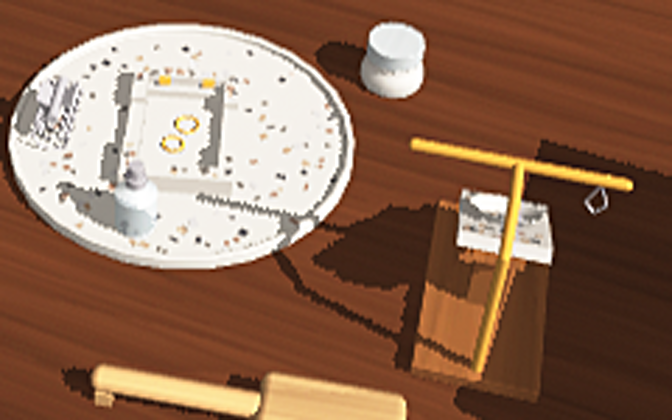

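Run:
```python
from h import *
import pickle
np.set_printoptions(precision=4,suppress=True)
s=pickle.load(open('top0.pkl','rb'));W=cloud(s)
# frame
m=(np.abs(W[...,2]-.024)<.005)&(np.hypot(W[...,0]-.55,W[...,1])<.1)
pts=W[m];r=cv2.minAreaRect(pts[:,:2].astype(np.float32));print('frame',len(pts),pts[:,2].mean(),r)
# tray circle
m=(W[...,2]>.0085)&(W[...,2]<.016)&(np.abs(np.hypot(W[...,0]-.55,W[...,1])-.145)<.02)
p=W[m][:,:2];A=np.c_[2*p,np.ones(len(p))];c=np.linalg.lstsq(A,(p**2).sum(1),rcond=None)[0];print('tray',c[:2],np.sqrt(c[2]+c[:2]@c[:2]))
# bar
m=(np.abs(W[...,2]-.159)<.008);p=W[m];print('bar',len(p),p.mean(0),cv2.minAreaRect(p[:,:2].astype(np.float32)))
# rest foot
m=(np.abs(W[...,2]-.012)<.004)&(np.hypot(W[...,0]-.6,W[...,1]-.26)<.14);p=W[m];print('foot',len(p),cv2.minAreaRect(p[:,:2].astype(np.float32)))
# cover: print height grid
img=s['image']
sub=W[165:228,128:178]
m=(sub[...,2]>.03)&(sub[...,2]<.125)
p=sub[m];print(len(p))
# plane ransac
rng=np.random.default_rng(0);best=0
for _ in range(3000):
    a=p[rng.choice(len(p),3,False)];n=np.cross(a[1]-a[0],a[2]-a[0]);
    if np.linalg.norm(n)<1e-6: continue
    n/=np.linalg.norm(n);n*=np.sign(n[2])
    d=np.abs((p-a[0])@n)<.0015
    if d.sum()>best:best=d.sum();bi=d
q=p[bi];c=q.mean(0);n=np.linalg.svd(q-c)[2][2];n*=np.sign(n[2]);print('plane',best,c,n,'tilt',np.degrees(np.arccos(n[2])),'yaw',np.degrees(np.arctan2(-n[1],-n[0])))
u=np.cross([0,0,1],n);v=np.cross(n,u)
ex=np.array([-n[0],-n[1],0]);ex/=np.linalg.norm(ex);ey=np.cross([0,0,1],ex);exs=np.cross(ey,n)
q2=np.c_[(q-c)@exs,(q-c)@ey];r=cv2.minAreaRect(q2.astype(np.float32));print(r, 'centre',c+exs*r[0][0]+ey*r[0][1])
# above plane = ring
h=(p-c)@n;k=(h>.004)&(h<.012);R=p[k];print('ring',k.sum(),R.mean(0),'rim pts')
for l,z in [('pot',.07)]:
    m=(W[...,2]>.06)&(np.hypot(W[...,0]-.58,W[...,1]+.3)<.06);p=W[m];print('pot top',len(p),p.mean(0))
    m=(W[...,2]>.01)&(np.hypot(W[...,0]-.58,W[...,1]+.3)<.06);p=W[m];print('pot all',cv2.minEnclosingCircle(p[:,:2].astype(np.float32)))
```

```text
frame 1060 0.023352584258448144 ((0.5717843174934387, -0.02147149294614792), (0.16841161251068115, 0.1417621523141861), 19.04731559753418)
tray [ 0.5486 -0.0023] 0.14053149810430507
bar 451 [0.6339 0.2751 0.1588] ((0.6470688581466675, 0.2769816219806671), (0.04217882454395294, 0.1458892524242401), 8.923638343811035)
foot 1629 ((0.6153833270072937, 0.21877016127109528), (0.17702719569206238, 0.19536970555782318), 2.068890333175659)
1867
plane 924 [0.6015 0.2717 0.0749] [-0.4606 -0.0867  0.8833] tilt 27.952640111484346 yaw 10.663050458714869
((-0.004887893795967102, 0.0016507655382156372), (0.0641258955001831, 0.1105833575129509), 88.08686828613281) centre [0.597  0.2726 0.0726]
ring 249 [0.5953 0.273  0.0793] rim pts
pot top 236 [ 0.5939 -0.2977  0.0687]
pot all ((0.5941396951675415, -0.2975640296936035), 0.027996592223644257)
```

Run:
```python
from h import *
import pickle
np.set_printoptions(precision=4,suppress=True)
s=pickle.load(open('top0.pkl','rb'));W=cloud(s)
m=(np.abs(W[...,2]-.024)<.0035)&(np.hypot(W[...,0]-.5486,W[...,1]+.0023)<.082)
n,lab,st,ce=cv2.connectedComponentsWithStats(m.astype(np.uint8),connectivity=8)
k=[i for i in range(1,n) if st[i,4]>25];print(st[k],ce[k])
from scipy.optimize import minimize
p=W[m&np.isin(lab,k)][:,:2]
cv2.imwrite('pics/fm.png',cv2.resize((m&np.isin(lab,k)).astype(np.uint8)[150:310,200:380]*255,None,fx=4,fy=4,interpolation=0))
# fit: maximize points in frame ring region minus outside
def cost(x):
    c,sn=np.cos(x[2]),np.sin(x[2]);d=p-x[:2];a=np.abs(d@[c,sn]);b=np.abs(d@[-sn,c])
    o=np.maximum(np.maximum(a-.0685,b-.0455),0); i=np.maximum(np.minimum(.0545-a,.0335-b),0)
    return np.minimum(o+i,.004).sum()
best=min((minimize(cost,[.5486+dx,-.0023+dy,np.radians(t)],method='Nelder-Mead') for t in(8,12,16,20) for dx in(-.006,0,.006) for dy in(-.006,0,.006)),key=lambda r:r.fun)
print(best.x[:2],np.degrees(best.x[2]),best.fun,len(p))
# bar line
m=(np.abs(W[...,2]-.159)<.005);p=W[m];vx,vy,x0,y0=cv2.fitLine(p[:,:2].astype(np.float32),cv2.DIST_HUBER,0,.01,.01).ravel();print('bar dir yaw',np.degrees(np.arctan2(-vx,vy)),x0,y0)
```

```text
[[258 194  48  32 463]
 [270 236  50  34 488]] [[280.4838 206.0778]
 [295.3852 256.377 ]]
[ 0.5487 -0.0025] 19.057580433628566 0.022723394948371743 951
bar dir yaw -171.45966 0.63227737 0.2635855
```

View pics/fm.png

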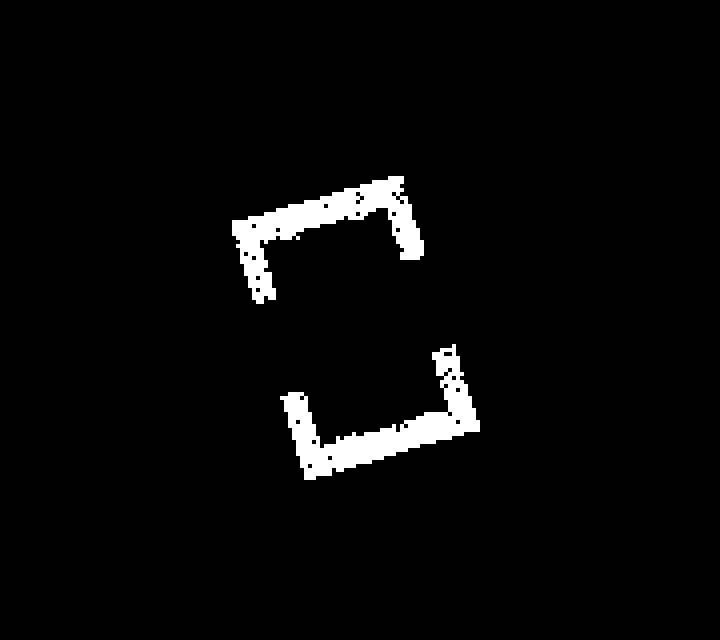

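```bash
cat >> h.py <<'E'
from scipy.spatial.transform import Rotation as Ro
def toolR(yaw,tilt=0.):
    y,t=np.radians(yaw),np.radians(tilt)
    e=np.array([np.cos(y),np.sin(y),0]);n=-np.sin(t)*e+np.cos(t)*np.array([0,0,1]);z=-n;yy=np.array([-np.sin(y),np.cos(y),0])
    return np.c_[np.cross(yy,z),yy,z]
def plan(pos,R):
    o=get_obs();d=np.array(pos)-o['tcp_pos'];rv=(Ro.from_matrix(R)*Ro.from_quat(o['tool_rot']).inv()).as_rotvec()
    print('t',o['time_s'],'tcp',np.round(o['tcp_pos'],4),'F',np.round(o['force'],1),'w',round(o['gripper_width'],3),'zax',np.round(Ro.from_quat(o['tool_rot']).as_matrix()[:,2],3))
    print('shift units',np.round(d/.05,3),'turn units',np.round(rv/np.radians(30),4),'deg',np.degrees(np.linalg.norm(rv)))
E
python3 - <<'E'
from h import *
R=toolR(8.8,28);n=-R[:,2];print(n);plan(np.array([.597,.2715,.073])+.13*n,R)
E
```

```text
[-0.46394512 -0.0718225   0.88294759]
t 2.2 tcp [0.1816 0.5981 0.2453] F [0.3 0.5 0.3] w 0.999 zax [ 0.  0. -1.]
shift units [ 7.102 -6.718 -1.151] turn units [-0.0666 -0.9387  0.8391] deg 37.82543173097413
```

Call:
jog_arm(plan=[[0.6, -0.57, -0.1, -0.0056, -0.079, 0.071, 0.8], [0.6, -0.57, -0.1, -0.0056, -0.079, 0.071, 0.8], [0.6, -0.57, -0.1, -0.0056, -0.079, 0.071, 0.8], [0.6, -0.57, -0.1, -0.0056, -0.079, 0.071, 0.8], [0.6, -0.57, -0.1, -0.0056, -0.079, 0.071, 0.8], [0.6, -0.57, -0.1, -0.0056, -0.079, 0.071, 0.8], [0.6, -0.57, -0.1, -0.0056, -0.079, 0.071, 0.8], [0.6, -0.57, -0.1, -0.0056, -0.079, 0.071, 0.8], [0.6, -0.57, -0.1, -0.0056, -0.079, 0.071, 0.8], [0.6, -0.57, -0.1, -0.0056, -0.079, 0.071, 0.8]])

```text
time_s: 3.2
tcp_pos: [0.4826, 0.3119, 0.1955]
tool_rot: [-0.041, 0.978, 0.016, 0.205]
force: [1.6, -0.4, -0.1]
gripper_width: 0.798
```

Run:
```python
from h import *
R=toolR(8.8,28);n=-R[:,2];plan(np.array([.597,.2715,.073])+.13*n,R)
```

```text
t 3.2 tcp [0.4826 0.3119 0.1955] F [ 1.6 -0.4 -0.1] w 0.798 zax [ 0.4    0.048 -0.915]
shift units [ 1.081 -0.995 -0.153] turn units [-0.0094 -0.1444  0.1258] deg 5.752545769163369
```

Call:
jog_arm(plan=[[0.54, -0.5, -0.08, -0.005, -0.072, 0.063, 0.8], [0.54, -0.5, -0.08, -0.005, -0.072, 0.063, 0.8], [0, 0, 0, 0, 0, 0, 0.8]])

```text
time_s: 3.5
tcp_pos: [0.5375, 0.2602, 0.1866]
tool_rot: [-0.072, 0.968, 0.018, 0.24]
force: [-0.5, -0.9, -0.1]
gripper_width: 0.798
```

Run:
```python
from h import *
import pickle
np.set_printoptions(precision=4,suppress=True)
R=toolR(8.8,28);n=-R[:,2];plan(np.array([.597,.2715,.073])+.13*n,R)
for c in['wrist','scene']:
    s=snapshot(c);save(s,c+'1');pickle.dump(s,open(c+'1.pkl','wb'))
    for l in ['cover','dish']:
        print(c,l,[(x['point'],x['confidence'],px2w(s,*x['point'])) for x in tip_of(s,l)[:1]])
i=cv2.imread('pics/scene1.png')[180:330,330:480];cv2.imwrite('pics/scene1c.png',cv2.resize(i,None,fx=4,fy=4,interpolation=2))
```

```text
t 3.5 tcp [0.5375 0.2602 0.1866] F [-0.5 -0.9 -0.1] w 0.798 zax [ 0.463  0.069 -0.884]
shift units [-0.017  0.039  0.023] turn units [ 0.0017 -0.0037  0.0083] deg 0.2784446130832967
wrist cover [([200.0, 286.7], 0.66, array([0.5923, 0.2707, 0.0718]))]
wrist dish [([206.0, 287.1], 0.66, array([0.5973, 0.2719, 0.0743]))]
scene cover [([273.4, 401.4], 0.92, array([0.681 , 0.2806, 0.139 ]))]
scene dish [([265.9, 400.7], 0.6, array([0.6724, 0.2758, 0.1483]))]
```

View pics/wrist1.png

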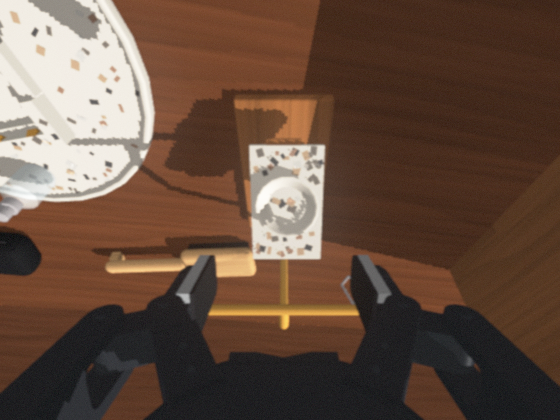

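View pics/scene1c.png

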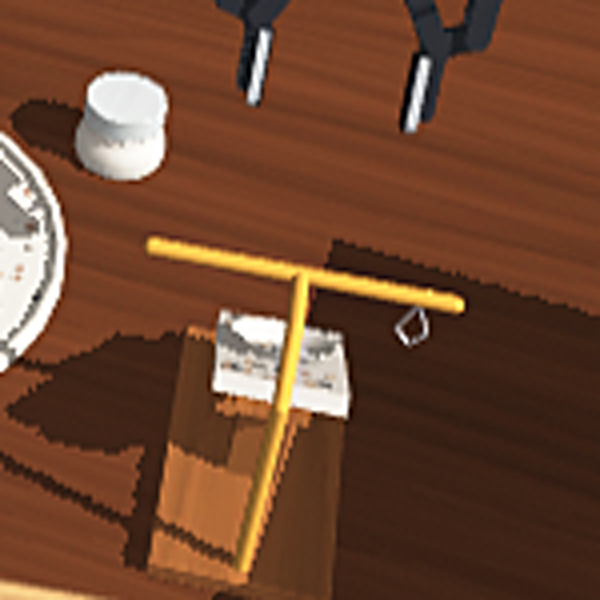

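Run:
```python
from h import *
import pickle
np.set_printoptions(precision=4,suppress=True)
s=pickle.load(open('wrist1.pkl','rb'));W=cloud(s)
o=get_obs();T=Ro.from_quat(o['tool_rot']).as_matrix();tc=o['tcp_pos']
L=(W-tc)@T
sub=L[135:270,240:335];p=sub.reshape(-1,3);p=p[~np.isnan(p[:,0])]
k=(p[:,2]>.1)&(p[:,2]<.15);p=p[k]
rng=np.random.default_rng(0);best=0
for _ in range(2000):
    a=p[rng.choice(len(p),3,False)];n=np.cross(a[1]-a[0],a[2]-a[0])
    if np.linalg.norm(n)<1e-7: continue
    n/=np.linalg.norm(n);n*=-np.sign(n[2]);d=np.abs((p-a[0])@n)<.0012
    if d.sum()>best:best=d.sum();q=p[d]
c=q.mean(0);n=np.linalg.svd(q-c)[2][2];n*=-np.sign(n[2]);print('plane in tool',best,c,n, 'world n',T@n)
r=cv2.minAreaRect(q[:,:2].astype(np.float32));print(r);cc=[*r[0],c[2]-(n[0]*(r[0][0]-c[0])+n[1]*(r[0][1]-c[1]))/n[2]];print('centre tool',np.array(cc),'world',tc+T@cc)
# finger points
for nm,cs in(('wrist',s),('scene',pickle.load(open('scene1.pkl','rb')))):
    L=(cloud(cs)-tc)@T
    f=(np.abs(L[...,0])<.014)&(np.abs(L[...,1])<.065)&(np.abs(L[...,1])>.025)&(L[...,2]>-.04)&(L[...,2]<.03)
    for sg in(-1,1):
        g=L[f&(np.sign(L[...,1])==sg)];
        if len(g): print(nm,sg,len(g),'zmax',np.sort(g[:,2])[-8:],'y',np.percentile(np.abs(g[:,1]),[1,50,99]),'x',g[:,0].min(),g[:,0].max(),'tipy',np.abs(g[g[:,2]>g[:,2].max()-.004][:,1]))
```

```text
plane in tool 5828 [ 0.003  -0.0022  0.1296] [ 0.0005  0.0038 -1.    ] world n [-0.463  -0.0679  0.8837]
((0.000540122389793396, -0.002166926860809326), (0.11013396829366684, 0.0640375018119812), 0.05774957314133644)
centre tool [ 0.0005 -0.0022  0.1296] world [0.5948 0.271  0.0728]
wrist -1 2898 zmax [0.0076 0.0076 0.0077 0.0078 0.008  0.0081 0.0082 0.0085] y [0.0384 0.041  0.0626] x -0.012538973385392577 0.01349540987021853 tipy [0.0386 0.0388 0.0388 0.0386 0.0386 0.039  0.0389 0.0387 0.0389 0.0388
 0.0387 0.0389 0.0388 0.0389 0.0388 0.0387 0.0391 0.0387 0.0389 0.0387
 0.0388 0.0387 0.0388 0.0388 0.0387 0.0386 0.0388 0.039  0.0388 0.0385
 0.0389 0.0387 0.0388 0.0387 0.0387 0.0389 0.0387 0.0386 0.0387 0.0389
 0.039  0.0391 0.0389 0.0387 0.0389 0.0388 0.0388 0.0387 0.0387 0.0387
 0.0387 0.0388 0.039  0.0387 0.0388 0.0388 0.0389 0.039  0.0388 0.0388
 0.039  0.0389 0.0388 0.0391 0.0391]
wrist 1 2954 zmax [0.0081 0.0081 0.0083 0.0083 0.0084 0.0086 0.0086 0.0092] y [0.0292 0.0321 0.0556] x -0.012781572714264059 0.013153901289528487 tipy [0.0296 0.0296 0.0294 0.0294 0.0299 0.0296 0.0296 0.0295 0.0296 0.0296
 0.0297 0.0296 0.0296 0.0298 0.0293 0.0297 0.0295 0.0295 0.0296 0.0296
 0.0297 0.0297 0.0294 0.0297 0.0296 0.0295 0.0297 0.0294 0.0295 0.0295
 0.0295 0.0295 0.0294 0.0296 0.0297 0.0296 0.0295 0.0293 0.0295 0.0294
 0.0298 0.0295 0.0294 0.0295 0.0293 0.0298 0.0296 0.0297 0.0295 0.0294
 0.0293 0.0294 0.0295 0.0296 0.0295 0.0295 0.0295 0.0294]
scene -1 168 zmax [0.0047 0.0048 0.0064 0.0066 0.0068 0.0082 0.0087 0.0095] y [0.037  0.045  0.0635] x -0.013999377909513552 0.0008828247629372561 tipy [0.042  0.04   0.0381 0.0415 0.0396 0.0378]
scene 1 195 zmax [0.0052 0.0062 0.0064 0.0067 0.0073 0.0076 0.0086 0.0091] y [0.0314 0.038  0.0564] x -0.013931910074283575 0.010491696167516907 tipy [0.0316 0.033  0.035  0.0314 0.0337 0.0351 0.037  0.0358 0.0376]
```

Call:
jog_arm(plan=[[0.153, 0.023, -0.293, 0, 0, 0, 0.95], [0.153, 0.023, -0.293, 0, 0, 0, 0.95], [0.153, 0.023, -0.293, 0, 0, 0, 0.95], [0.153, 0.023, -0.293, 0, 0, 0, 0.95], [0.153, 0.023, -0.293, 0, 0, 0, 0.95], [0.153, 0.023, -0.293, 0, 0, 0, 0.95], [0.153, 0.023, -0.293, 0, 0, 0, 0.95], [0.078, 0.012, -0.148, 0, 0, 0, 0.95], [0.078, 0.011, -0.144, 0, 0, 0, 0.95], [0, 0, 0, 0, 0, 0, 0.95]])

```text
time_s: 4.8
tcp_pos: [0.5966, 0.2731, 0.0694]
tool_rot: [-0.074, 0.968, 0.018, 0.24]
force: [-0.0, -0.3, 0.3]
gripper_width: 0.948
```

```bash
cat > fit.py <<'E'
from h import *
def fit(s,box,zr,verbose=True):
    o=get_obs();T=Ro.from_quat(o['tool_rot']).as_matrix();tc=np.array(o['tcp_pos'])
    L=(cloud(s)-tc)@T
    p=L[box[0]:box[1],box[2]:box[3]].reshape(-1,3);p=p[~np.isnan(p[:,0])];p=p[(p[:,2]>zr[0])&(p[:,2]<zr[1])]
    return L,p,T,tc
E
python3 - <<'E'
from h import *
np.set_printoptions(precision=4,suppress=True)
s=snapshot('wrist');save(s,'wrist2');o=get_obs();T=Ro.from_quat(o['tool_rot']).as_matrix();tc=o['tcp_pos'];print(tc,o['force'])
L=(cloud(s)-tc)@T
# column profile at finger row
for r in (225,235,245,255,265,275): 
    print(r,[(c,np.round(L[r,c]*1000,1)) for c in range(130,450,20)])
E
```

```text
[0.5965 0.273  0.07  ] [-0.4461 -0.1144 -0.0352]
225 [(130, array([  -1.4, -114.7,   79.5])), (150, array([  -1.5, -100. ,   79.8])), (170, array([ -1.9, -85.5,  81. ])), (190, array([ -0.9, -69.6,  78.3])), (210, array([ 29.4, -33. ,  -4.7])), (230, array([ 29.3, -24.3,  -4.3])), (250, array([ 29.3, -15.4,  -4.3])), (270, array([29.2, -6.5, -4. ])), (290, array([28.7,  2.4, -2.5])), (310, array([29.5, 11.2, -4.8])), (330, array([29.1, 20.3, -3.5])), (350, array([28.9, 29.3, -2.9])), (370, array([-1.6, 64.1, 80.4])), (390, array([-1.1, 78.5, 79.2])), (410, array([-1.5, 93.9, 80.3])), (430, array([ -1.1, 108.3,  79.3]))]
235 [(130, array([ -11.4, -118.7,   84.5])), (150, array([ -12., -104.,   86.])), (170, array([-12.2, -88.7,  86.5])), (190, array([-11.8, -72.8,  85.5])), (210, array([-11.5, -57.1,  84.7])), (230, array([ 24.5, -24.5,  -4.2])), (250, array([ 24.5, -15.6,  -4.1])), (270, array([24.4, -6.6, -4. ])), (290, array([24.6,  2.4, -4.4])), (310, array([23.9, 11.5, -2.7])), (330, array([24.1, 20.5, -3.2])), (350, array([24.3, 29.5, -3.6])), (370, array([-12. ,  66.6,  86.3]))
[... 1776 characters left out ...]
, (390, array([-47.5,  92.3, 105. ])), (410, array([-47.1, 109.3, 104.1])), (430, array([-47.2, 126.7, 104.4]))]
275 [(130, array([ -60.9, -139.1,  110.8])), (150, array([ -61.1, -121.2,  111.2])), (170, array([  6.9, -51.7,  -8.8])), (190, array([  9.9, -40.8, -14.1])), (210, array([-61.6, -67.2, 112.2])), (230, array([  8.1, -24.2, -10.9])), (250, array([  4.4, -16.2,  -4.3])), (270, array([ 3.4, -6.9, -2.4])), (290, array([ 4. ,  2.6, -3.4])), (310, array([ 3.7, 12.1, -2.9])), (330, array([ 7.4, 20.4, -9.4])), (350, array([-61. ,  59.7, 111.5])), (370, array([ 4.4, 40.1, -4.1])), (390, array([ 11.7,  44.2, -17.1])), (410, array([-61.1, 114.2, 111.8])), (430, array([-61.2, 132.3, 111.9]))]
```

View pics/wrist2.png

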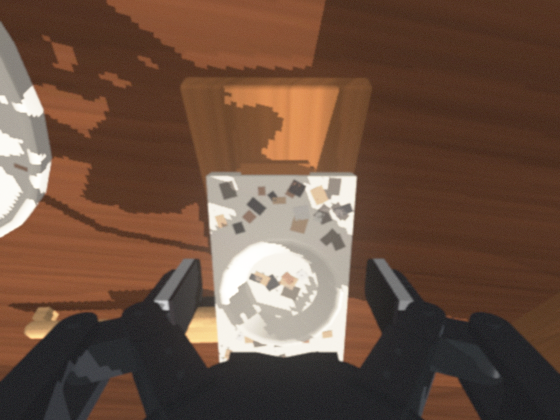

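Call:
jog_arm(plan=[[0, 0, 0, 0, 0, 0, 0.7], [0, 0, 0, 0, 0, 0, 0.6], [0, 0, 0, 0, 0, 0, 0.5], [0, 0, 0, 0, 0, 0, 0.4], [0, 0, 0, 0, 0, 0, 0.4]], squeeze=60)

```text
time_s: 5.35
tcp_pos: [0.5965, 0.2727, 0.0711]
tool_rot: [-0.074, 0.968, 0.019, 0.24]
force: [-5.8, 1.4, 7.5]
gripper_width: 0.731
```

Call:
jog_arm(plan=[[-0.093, -0.014, 0.177, 0, 0, 0, 0.4], [-0.093, -0.014, 0.177, 0, 0, 0, 0.4], [0, 0, 0, 0, 0, 0, 0.4]])

```text
time_s: 5.65
tcp_pos: [0.5874, 0.271, 0.089]
tool_rot: [-0.074, 0.968, 0.019, 0.241]
force: [0.2, 0.1, -1.9]
gripper_width: 0.729
```

Run:
```python
from h import *
s=snapshot('wrist');save(s,'wrist3');print(get_obs()['force'])
```

```text
[ 0.73085105 -0.5313887  -2.2976123 ]
```

View pics/wrist3.png

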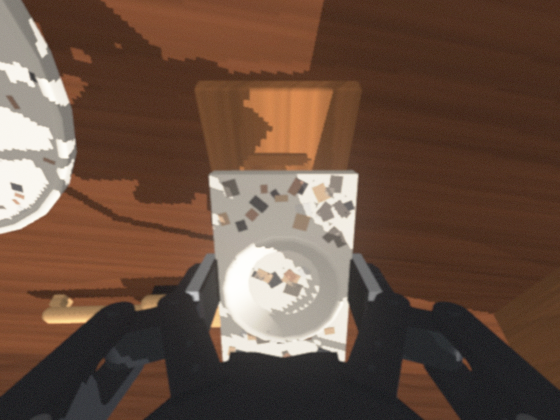

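Call:
jog_arm(plan=[[-0.14, -0.021, 0.265, 0, 0, 0, 0.4], [-0.14, -0.021, 0.265, 0, 0, 0, 0.4], [-0.14, -0.021, 0.265, 0, 0, 0, 0.4], [-0.14, -0.021, 0.265, 0, 0, 0, 0.4], [-0.14, -0.021, 0.265, 0, 0, 0, 0.4], [-0.14, -0.021, 0.265, 0, 0, 0, 0.4], [-0.14, -0.021, 0.265, 0, 0, 0, 0.4], [-0.14, -0.021, 0.265, 0, 0, 0, 0.4], [-0.14, -0.021, 0.265, 0, 0, 0, 0.4]])

```text
time_s: 6.6
tcp_pos: [0.5242, 0.2613, 0.2076]
tool_rot: [-0.074, 0.968, 0.018, 0.24]
force: [0.4, 0.4, -1.6]
gripper_width: 0.727
```

Run:
```python
from h import *
np.set_printoptions(precision=4,suppress=True)
s=snapshot('wrist');save(s,'wrist4');o=get_obs();T=Ro.from_quat(o['tool_rot']).as_matrix();tc=o['tcp_pos'];print(tc,o['force'])
L=(cloud(s)-tc)@T
p=L[165:360,200:370].reshape(-1,3);p=p[~np.isnan(p[:,0])];p=p[(p[:,2]>-.02)&(p[:,2]<.02)]
rng=np.random.default_rng(0);best=0
q0=p[(np.abs(p[:,1])<.028)]
for _ in range(2000):
    a=q0[rng.choice(len(q0),3,False)];n=np.cross(a[1]-a[0],a[2]-a[0])
    if np.linalg.norm(n)<1e-7: continue
    n/=np.linalg.norm(n);n*=-np.sign(n[2]);d=np.abs((p-a[0])@n)<.0012
    if d.sum()>best:best=d.sum();q=p[d]
c=q.mean(0);n=np.linalg.svd(q-c)[2][2];n*=-np.sign(n[2]);print('n tool',best,n,c,'tilt deg about y',np.degrees(np.arctan2(n[0],-n[2])),np.degrees(np.arctan2(n[1],-n[2])))
e=q[q[:,0]>.035];print('x end',np.percentile(q[:,0],[.5,99.5]),'y',np.percentile(e[:,1],[.5,99.5]),cv2.minAreaRect(e[:,:2].astype(np.float32)))
plan([.5487,-.0025,.12],toolR(19.06))
```

```text
[0.5239 0.2614 0.2097] [-0.7629  0.9989  1.9952]
n tool 17429 [-0.002   0.0024 -1.    ] [ 0.0148 -0.0009 -0.0004] tilt deg about y -0.11413077717769002 0.13653347081518788
x end [-0.0429  0.0522] y [-0.0325  0.0307] ((0.04380239173769951, -0.0009263604879379272), (0.06422509253025055, 0.017575815320014954), 89.97560119628906)
t 6.65 tcp [0.5239 0.2614 0.2097] F [-0.8  1.   2. ] w 0.73 zax [ 0.463  0.071 -0.883]
shift units [ 0.496 -5.279 -1.794] turn units [-0.2249  0.9059  0.3384] deg 29.786148901659196
```

View pics/wrist4.png

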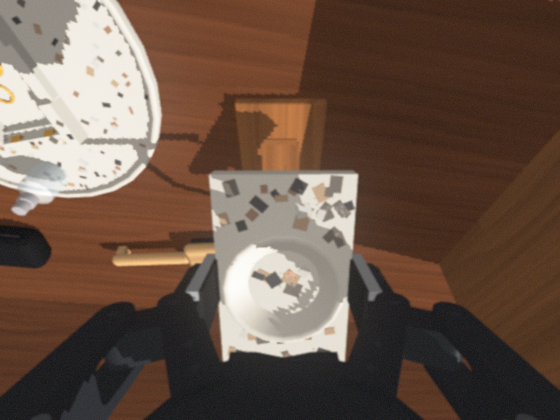

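Call:
jog_arm(plan=[[0.04, -0.3, 0.0, -0.0225, 0.0906, 0.0338, 0.4], [0.05, -0.5, -0.1, -0.0225, 0.0906, 0.0338, 0.4], [0.05, -0.6, -0.2, -0.0225, 0.0906, 0.0338, 0.4], [0.05, -0.6, -0.2, -0.0225, 0.0906, 0.0338, 0.4], [0.05, -0.6, -0.2, -0.0225, 0.0906, 0.0338, 0.4], [0.05, -0.6, -0.2, -0.0225, 0.0906, 0.0338, 0.4], [0.05, -0.6, -0.2, -0.0225, 0.0906, 0.0338, 0.4], [0.05, -0.6, -0.2, -0.0225, 0.0906, 0.0338, 0.4], [0.05, -0.5, -0.2, -0.0225, 0.0906, 0.0338, 0.4], [0.05, -0.38, -0.2, -0.0225, 0.0906, 0.0338, 0.4]])

```text
time_s: 7.65
tcp_pos: [0.5493, -0.0044, 0.1217]
tool_rot: [-0.165, 0.986, -0.001, -0.002]
force: [0.3, -0.0, -1.5]
gripper_width: 0.726
```

Run:
```python
from h import *
import pickle
np.set_printoptions(precision=4,suppress=True)
s=snapshot('wrist');save(s,'wrist5');pickle.dump(s,open('wrist5.pkl','wb'))
plan([.5487,-.0025,.12],toolR(19.06))
s=snapshot('top');save(s,'top5');pickle.dump(s,open('top5.pkl','wb'))
```

```text
t 7.7 tcp [ 0.5499 -0.0062  0.1203] F [ 0.3 -2.1 -4. ] w 0.73 zax [-0.007 -0.003 -1.   ]
shift units [-0.025  0.073 -0.006] turn units [ 0.0056 -0.0128  0.0006] deg 0.41941959403810897
```

View pics/wrist5.png

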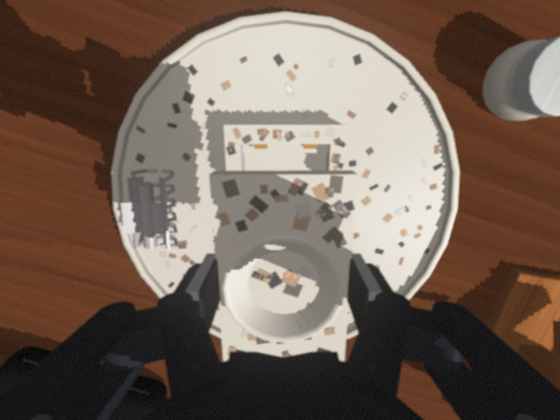

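View pics/top5.png

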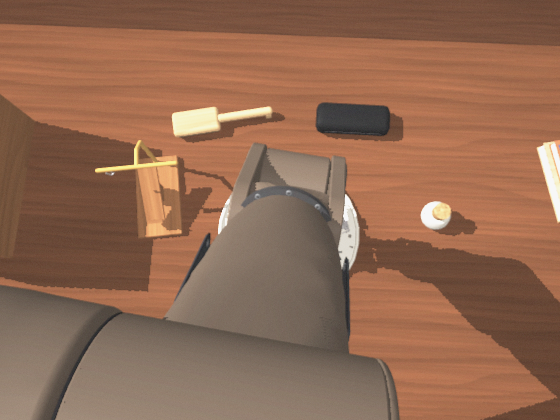

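```bash
cat > wf.py <<'E'
from h import *
from scipy.optimize import minimize
np.set_printoptions(precision=4,suppress=True)
def run(s,o,yaw0=19.06,c0=(.5487,-.0025),rows=(60,172)):
    W=cloud(s);T=Ro.from_quat(o['tool_rot']).as_matrix();tc=np.array(o['tcp_pos'])
    m=(np.abs(W[...,2]-.024)<.005);rr=np.hypot(W[...,0]-c0[0],W[...,1]-c0[1]);m&=rr<.085
    m[:rows[0]]=0;m[rows[1]:]=0
    n,lab,st,_=cv2.connectedComponentsWithStats(m.astype(np.uint8));k=[i for i in range(1,n) if st[i,4]>60];m&=np.isin(lab,k)
    p=W[m][:,:2];print('framepts',len(p),'z',np.median(W[m][:,2]))
    def cost(x):
        c,sn=np.cos(x[2]),np.sin(x[2]);d=p-x[:2];a=np.abs(d@[c,sn]);b=np.abs(d@[-sn,c])
        out=np.maximum(np.maximum(a-.0685,b-.0455),0);i=np.maximum(np.minimum(.0545-a,.0335-b),0)
        return np.minimum(out+i,.004).sum()
    b=min((minimize(cost,[c0[0]+dx,c0[1]+dy,np.radians(yaw0+t)],method='Nelder-Mead') for t in(-2,0,2) for dx in(-.004,0,.004) for dy in(-.004,0,.004)),key=lambda r:r.fun)
    print('frame',b.x[:2],np.degrees(b.x[2]),b.fun/len(p))
    # tray rim
    m=(W[...,2]>.009)&(W[...,2]<.015)&(np.abs(rr-.142)<.006);q=W[m][:,:2]
    if len(q)>100:
        A=np.c_[2*q,np.ones(len(q))];c=np.linalg.lstsq(A,(q**2).sum(1),rcond=None)[0];print('tray',len(q),c[:2],np.sqrt(c[2]+c[:2]@c[:2]))
    # cover
    L=(W-tc)@T;p=L[165:360,200:370].reshape(-1,3);p=p[~np.isnan(p[:,0])];p=p[(np.abs(p[:,2])<.012)&(p[:,0]>.031)]
    z=np.median(p[:,2]);q=p[np.abs(p[:,2]-z)<.002]
    e=np.percentile(q[:,0],99.7);y=np.percentile(q[:,1],[.3,99.7]);ct=np.array([e-.053,y.mean(),z]);g=q[q[:,0]>e-.012]
    # yaw from end edge
    print('slab end',e,'y',y,'ctr tool',ct,'world',tc+T@ct,'tool yaw',np.degrees(np.arctan2(-T[0,1],T[1,1])))
    return b.x,ct
E
python3 - <<'E'
from wf import *
import pickle
run(pickle.load(open('wrist5.pkl','rb')),get_obs())
E
```

```text
framepts 3340 z 0.02422419615055741
frame [ 0.5474 -0.0043] 19.026253551340872 2.7436659671872394e-05
tray 7051 [ 0.5466 -0.0045] 0.14057088994393094
slab end 0.05225521192930963 y [-0.0321  0.0315] ctr tool [-0.0007 -0.0003 -0.0031] world [ 0.5505 -0.0046  0.1239] tool yaw 18.94235004613443
```

Call:
jog_arm(plan=[[-0.02, 0.0, -0.2, 0.002, -0.006, 0, 0.4], [-0.02, 0.0, -0.3, 0.002, -0.006, 0, 0.4], [-0.02, 0.006, -0.3, 0, 0, 0, 0.4], [0, 0, -0.3, 0, 0, 0, 0.4], [0, 0, -0.1, 0, 0, 0, 0.4], [0, 0, 0, 0, 0, 0, 0.4], [0, 0, 0, 0, 0, 0, 0.4]])

```text
time_s: 8.45
tcp_pos: [0.5462, -0.0019, 0.0626]
tool_rot: [-0.166, 0.986, 0.0, 0.003]
force: [-0.1, -0.8, -2.2]
gripper_width: 0.725
```

Run:
```python
from wf import *
for i in range(2):
    s=snapshot('wrist');o=get_obs();print(o['tcp_pos'],o['force']);run(s,o)
save(s,'wrist6');plan([.5487,-.0025,.05],toolR(19.06))
```

```text
[ 0.5464 -0.002   0.0628] [ 0.0195 -0.7241 -1.4564]
framepts 5272 z 0.024216872278209324
frame [ 0.5471 -0.0046] 18.796655849959087 4.1681785728003056e-05
tray 9134 [ 0.5468 -0.0045] 0.14041909152872198
slab end 0.052001884334334 y [-0.0323  0.0313] ctr tool [-0.001  -0.0005 -0.0021] world [ 0.5475 -0.0021  0.0648] tool yaw 19.06686512726743
[ 0.5464 -0.0021  0.0628] [ 0.6655 -0.5467 -2.895 ]
framepts 5285 z 0.024216509919847636
frame [ 0.5469 -0.0045] 19.009168072302607 4.014129724327633e-05
tray 9110 [ 0.5468 -0.0045] 0.14042435778791112
slab end 0.051944031665293336 y [-0.0323  0.0313] ctr tool [-0.0011 -0.0005 -0.0022] world [ 0.5476 -0.0022  0.065 ] tool yaw 19.06268948993356
t 8.55 tcp [ 0.5464 -0.0021  0.0628] F [ 0.7 -0.5 -2.9] w 0.725 zax [ 0.006  0.001 -1.   ]
shift units [ 0.046 -0.008 -0.257] turn units [-0.0018  0.0115 -0.0001] deg 0.3487575858289497
```

View pics/wrist6.png

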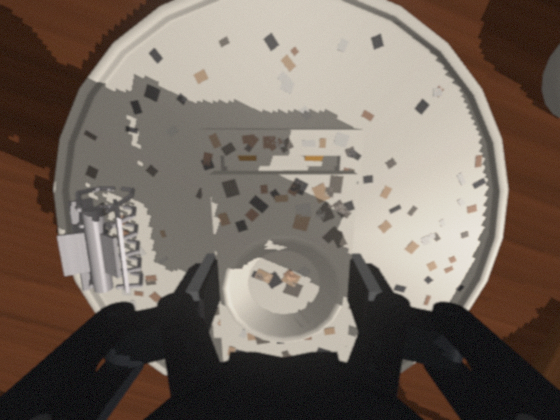

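Call:
jog_arm(plan=[[-0.012, -0.048, -0.1, -0.001, 0.006, 0, 0.4], [0, 0, -0.2, -0.001, 0.006, 0, 0.4], [0, 0, -0.12, 0, 0, 0, 0.4], [0, 0, 0, 0, 0, 0, 0.4], [0, 0, 0, 0, 0, 0, 0.4]])

```text
time_s: 9.05
tcp_pos: [0.5454, -0.0047, 0.0408]
tool_rot: [-0.165, 0.986, 0.0, -0.001]
force: [0.1, -0.4, -2.1]
gripper_width: 0.73
```

Run:
```python
from wf import *
for i in range(2):
    s=snapshot('wrist');o=get_obs();print(o['tcp_pos'],o['force']);run(s,o)
save(s,'wrist7');plan([.5487,-.0025,.05],toolR(19.06))
i=cv2.imread('pics/wrist7.png')[100:240,180:390];cv2.imwrite('pics/wrist7c.png',cv2.resize(i,None,fx=3.8,fy=3.8,interpolation=2))
```

```text
[ 0.5456 -0.0047  0.041 ] [-0.8616  0.5089 -1.8714]
framepts 6178 z 0.02424264850625959
frame [ 0.547  -0.0044] 18.987330262588035 4.033407159689241e-05
tray 10901 [ 0.5468 -0.0045] 0.14035220389171327
slab end 0.05206072316923129 y [-0.0324  0.0312] ctr tool [-0.0009 -0.0006 -0.002 ] world [ 0.5466 -0.0049  0.043 ] tool yaw 19.049947943208537
[ 0.5456 -0.0047  0.0412] [ 0.1734  0.0528 -1.2407]
framepts 6158 z 0.024254910047248685
frame [ 0.547  -0.0044] 19.051817475087212 3.954917008377064e-05
tray 10841 [ 0.5468 -0.0045] 0.14035267759847458
slab end 0.05196758897082634 y [-0.0324  0.0312] ctr tool [-0.001  -0.0006 -0.0021] world [ 0.5468 -0.0049  0.0433] tool yaw 19.049560050535444
t 9.15 tcp [ 0.5456 -0.0047  0.0412] F [ 0.2  0.1 -1.2] w 0.726 zax [-0.002  0.    -1.   ]
shift units [0.062 0.044 0.177] turn units [-0.0001 -0.003   0.0003] deg 0.08983337348472657
```

View pics/wrist7c.png

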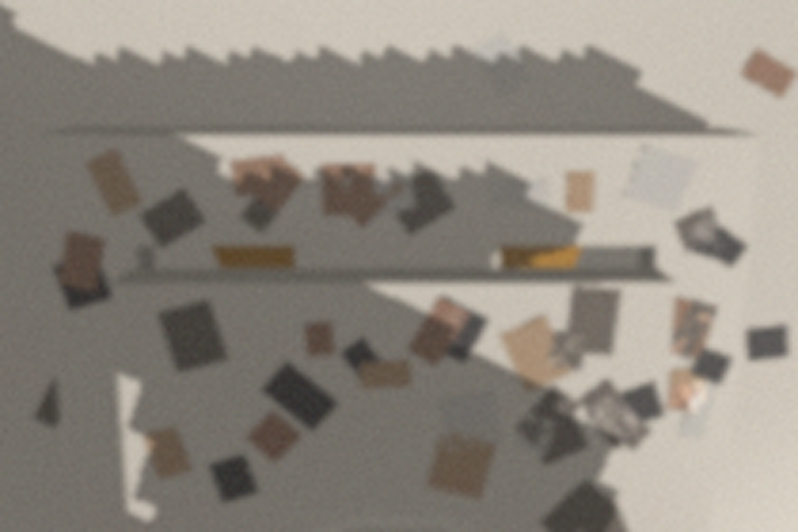

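Call:
jog_arm(plan=[[0.006, 0.009, -0.06, 0, 0, 0, 0.4], [0, 0, -0.06, 0, 0, 0, 0.4], [0, 0, -0.05, 0, 0, 0, 0.4], [0, 0, -0.03, 0, 0, 0, 0.4], [0, 0, 0, 0, 0, 0, 0.4]])

```text
time_s: 9.65
tcp_pos: [0.5457, -0.0042, 0.0309]
tool_rot: [-0.165, 0.986, 0.0, -0.001]
force: [-0.4, 0.9, -1.9]
gripper_width: 0.73
```

Call:
jog_arm(plan=[[0, 0, -0.02, 0, 0, 0, 0.4], [0, 0, -0.02, 0, 0, 0, 0.4]])

```text
time_s: 9.85
tcp_pos: [0.5458, -0.0043, 0.0291]
tool_rot: [-0.166, 0.986, 0.0, -0.001]
force: [-1.3, -1.3, 0.1]
gripper_width: 0.725
```

Call:
jog_arm(plan=[[0, 0, -0.015, 0, 0, 0, 0.4], [0, 0, -0.015, 0, 0, 0, 0.4]])

```text
time_s: 10.05
tcp_pos: [0.5461, -0.0043, 0.0281]
tool_rot: [-0.165, 0.986, 0.0, -0.0]
force: [-3.0, 0.7, 7.9]
gripper_width: 0.731
```

Run:
```python
from wf import *
s=snapshot('wrist');o=get_obs();print(o['tcp_pos'],o['force']);run(s,o)
save(s,'wrist8')
i=cv2.imread('pics/wrist8.png')[100:240,180:390];cv2.imwrite('pics/wrist8c.png',cv2.resize(i,None,fx=3.8,fy=3.8,interpolation=2))
s=snapshot('scene');save(s,'scene8')
i=cv2.imread('pics/scene8.png')[200:290,220:340];cv2.imwrite('pics/scene8c.png',cv2.resize(i,None,fx=6,fy=6,interpolation=2))
```

```text
[ 0.5461 -0.0042  0.0281] [-0.7826  0.5167  5.4969]
framepts 7311 z 0.024242396325769758
frame [ 0.5473 -0.0043] 19.03326090957008 5.9513527475357105e-05
tray 11693 [ 0.5468 -0.0045] 0.14032579160669648
slab end 0.05196723149189369 y [-0.0324  0.0312] ctr tool [-0.001  -0.0006 -0.0017] world [ 0.5473 -0.0045  0.0297] tool yaw 19.050716320831718
```

View pics/wrist8c.png

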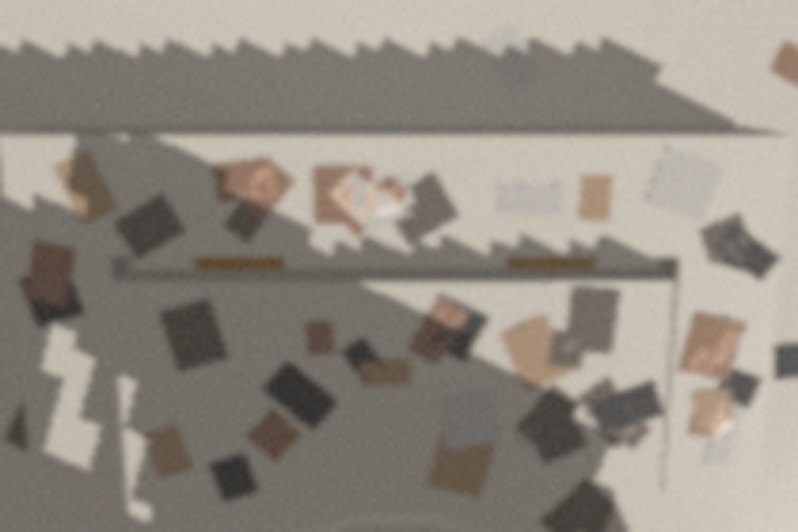

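View pics/scene8c.png

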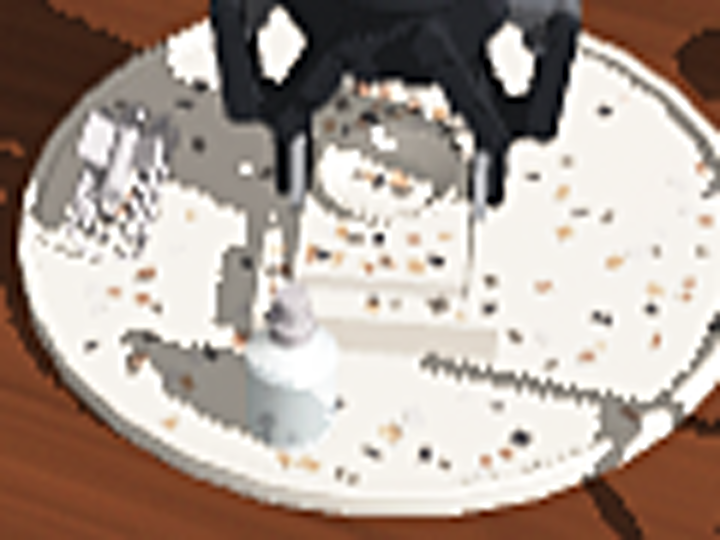

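Call:
jog_arm(plan=[[0, 0, 0, 0, 0, 0, 0.8], [0, 0, 0, 0, 0, 0, 0.88], [0, 0, 0, 0, 0, 0, 0.88], [0, 0, 0.1, 0, 0, 0, 0.88], [0, 0, 0.4, 0, 0, 0, 0.88], [0, 0, 0.6, 0, 0, 0, 0.5], [0, 0, 0.2, 0, 0, 0, 0.0], [0, 0, 0, 0, 0, 0, 0]])

```text
time_s: 10.95
tcp_pos: [0.5464, -0.0043, 0.094]
tool_rot: [-0.166, 0.986, -0.0, 0.001]
force: [0.1, 0.3, -1.3]
gripper_width: 0.373
```

Run:
```python
from wf import *
import pickle
s=snapshot('wrist');o=get_obs();print(o['tcp_pos'],o['force'],o['gripper_width']);save(s,'wrist9');pickle.dump(s,open('wrist9.pkl','wb'))
```

```text
[ 0.5459 -0.0042  0.0929] [-0.4376  0.0681 -0.4061] 0.2834766993330602
```

View pics/wrist9.png

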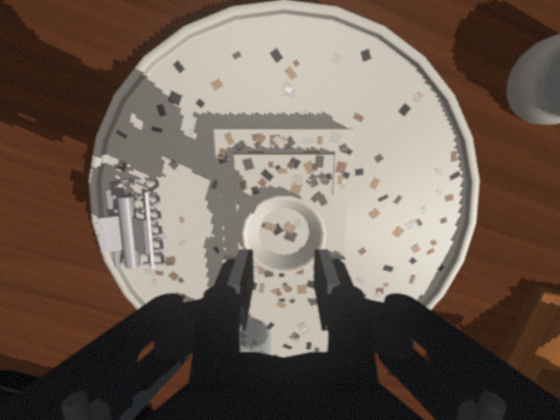

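Call:
jog_arm(plan=[[-0.38, -0.14, 0, 0, 0, 0, 0], [-0.38, -0.136, 0, 0, 0, 0, 0], [0, 0, -0.3, 0, 0, 0, 0], [0, 0, -0.3, 0, 0, 0, 0], [0, 0, -0.2, 0, 0, 0, 0], [0, 0, 0, 0, 0, 0, 0], [0, 0, 0, 0, 0, 0, 0]], squeeze=40)

```text
time_s: 11.7
tcp_pos: [0.5077, -0.018, 0.0522]
tool_rot: [-0.166, 0.986, 0.0, -0.001]
force: [0.8, -0.8, 0.2]
gripper_width: 0.002
```

Run:
```python
from wf import *
s=snapshot('wrist');save(s,'wrist10');plan([.508,-.018,.0442],toolR(19.04))
s=snapshot('scene');save(s,'scene10')
i=cv2.imread('pics/scene10.png')[180:290,200:360];cv2.imwrite('pics/scene10c.png',cv2.resize(i,None,fx=5,fy=5,interpolation=2))
```

```text
t 11.75 tcp [ 0.5079 -0.018   0.0527] F [-0.3  0.4  0.6] w 0.003 zax [-0.002  0.    -1.   ]
shift units [ 0.002  0.    -0.169] turn units [-0.0001 -0.0034 -0.0007] deg 0.1040647495269791
```

View pics/wrist10.png

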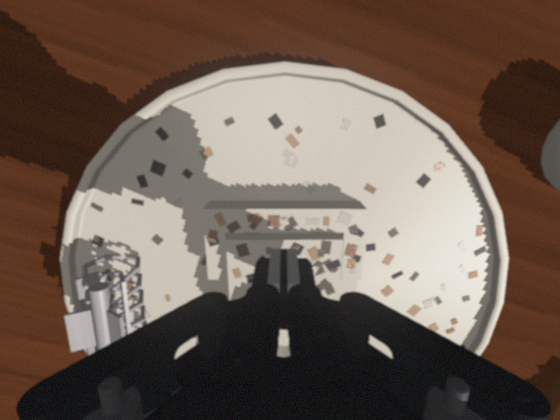

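View pics/scene10c.png

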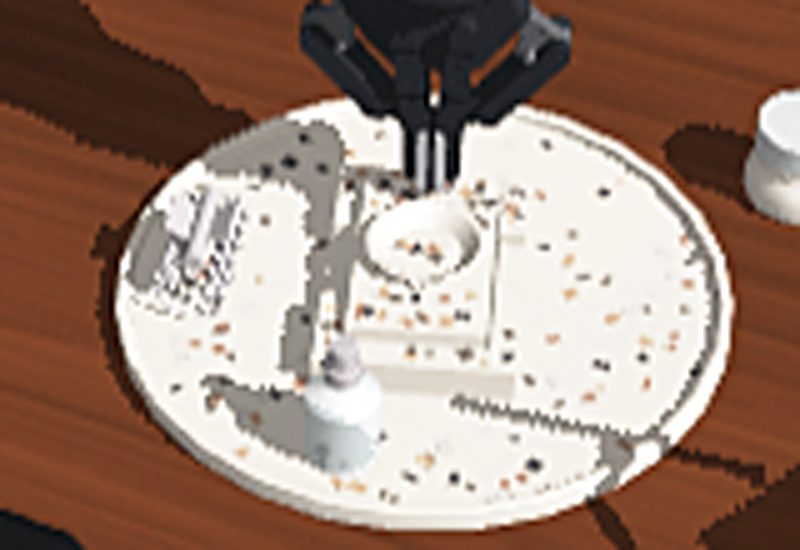

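Lined up over the near end, clear of the ring. Now I'll lower and press by feel.

Call:
jog_arm(plan=[[0, 0, -0.06, 0, 0, 0, 0], [0, 0, -0.06, 0, 0, 0, 0], [0, 0, -0.02, 0, 0, 0, 0], [0, 0, 0, 0, 0, 0, 0]])

```text
time_s: 12.2
tcp_pos: [0.5077, -0.018, 0.0455]
tool_rot: [-0.165, 0.986, 0.0, -0.001]
force: [-0.2, 0.4, 0.5]
gripper_width: -0.003
```

Call:
jog_arm(plan=[[0, 0, -0.02, 0, 0, 0, 0], [0, 0, 0, 0, 0, 0, 0]])

```text
time_s: 12.4
tcp_pos: [0.5079, -0.0181, 0.0447]
tool_rot: [-0.165, 0.986, 0.0, -0.001]
force: [0.5, 0.1, 2.1]
gripper_width: 0.006
```

Call:
jog_arm(plan=[[0, 0, -0.02, 0, 0, 0, 0], [0, 0, 0, 0, 0, 0, 0]])

```text
time_s: 12.6
tcp_pos: [0.5081, -0.0181, 0.0438]
tool_rot: [-0.166, 0.986, 0.0, -0.0]
force: [0.3, -0.2, 3.7]
gripper_width: 0.001
```

Call:
jog_arm(plan=[[0, 0, -0.02, 0, 0, 0, 0], [0, 0, 0, 0, 0, 0, 0]])

```text
time_s: 12.8
tcp_pos: [0.5081, -0.0181, 0.0428]
tool_rot: [-0.165, 0.986, 0.0, -0.0]
force: [0.9, 1.0, 3.9]
gripper_width: -0.003
```

Call:
jog_arm(plan=[[0, 0, -0.02, 0, 0, 0, 0], [0, 0, 0, 0, 0, 0, 0]])

```text
time_s: 13.0
tcp_pos: [0.5082, -0.0181, 0.0419]
tool_rot: [-0.166, 0.986, -0.0, -0.0]
force: [1.3, 0.8, 5.7]
gripper_width: 0.003
```

Call:
jog_arm(plan=[[0, 0, -0.02, 0, 0, 0, 0], [0, 0, 0, 0, 0, 0, 0]])

```text
time_s: 13.2
tcp_pos: [0.5078, -0.018, 0.0405]
tool_rot: [-0.166, 0.986, 0.0, -0.001]
force: [1.3, -0.7, 1.4]
gripper_width: -0.0
```

Call:
jog_arm(plan=[[0, 0, -0.015, 0, 0, 0, 0], [0, 0, 0, 0, 0, 0, 0]])

```text
time_s: 13.4
tcp_pos: [0.5078, -0.018, 0.0398]
tool_rot: [-0.165, 0.986, 0.0, -0.001]
force: [0.4, 1.2, 3.2]
gripper_width: -0.002
```

Call:
jog_arm(plan=[[0, 0, -0.015, 0, 0, 0, 0], [0, 0, 0, 0, 0, 0, 0]])

```text
time_s: 13.6
tcp_pos: [0.5078, -0.018, 0.0392]
tool_rot: [-0.165, 0.986, 0.0, -0.001]
force: [-1.4, 1.4, 4.8]
gripper_width: -0.0
```

Call:
jog_arm(plan=[[0, 0, -0.015, 0, 0, 0, 0], [0, 0, 0, 0, 0, 0, 0]])

```text
time_s: 13.8
tcp_pos: [0.5078, -0.018, 0.039]
tool_rot: [-0.166, 0.986, 0.0, -0.001]
force: [-2.4, 0.2, 12.9]
gripper_width: -0.003
```

Call:
jog_arm(plan=[[0, 0, -0.015, 0, 0, 0, 0], [0, 0, 0, 0, 0, 0, 0]])

```text
time_s: 14.0
tcp_pos: [0.5078, -0.0179, 0.0388]
tool_rot: [-0.166, 0.986, 0.0, -0.0]
force: [-3.7, 1.8, 21.8]
gripper_width: -0.003
```

Call:
jog_arm(plan=[[0, 0, -0.015, 0, 0, 0, 0], [0, 0, 0, 0, 0, 0, 0]])

```text
time_s: 14.2
tcp_pos: [0.5079, -0.0179, 0.0386]
tool_rot: [-0.166, 0.986, -0.0, -0.0]
force: [-6.5, 0.8, 30.5]
gripper_width: 0.003
```

Run:
```python
from wf import *
o=get_obs();print(o['tcp_pos'],o['force'])
s=snapshot('scene');save(s,'scene11')
i=cv2.imread('pics/scene11.png')[180:290,200:360];cv2.imwrite('pics/scene11c.png',cv2.resize(i,None,fx=5,fy=5,interpolation=2))
W=cloud(s);c=np.array([.5472,-.0045]);a=np.radians(19.04);d=W[...,:2]-c;u=d@[np.cos(a),np.sin(a)];v=d@[-np.sin(a),np.cos(a)]
for lo,hi in((-.06,-.055),(-.052,-.045),(.03,.036),(.036,.042),(.042,.048),(.048,.052),(.057,.066)):
    m=(u>lo)&(u<hi)&(np.abs(v)<.028)&(W[...,2]>.015)&(W[...,2]<.045);print(lo,m.sum(),np.median(W[m][:,2]) if m.any() else 0)
```

```text
[ 0.5079 -0.0179  0.0386] [-6.5145  0.8461 30.5351]
-0.06 12 0.021913015891595236
-0.052 18 0.02204003539710371
0.03 50 0.027334302576206115
0.036 37 0.028395554237376604
0.042 48 0.028256534501873508
0.048 25 0.02921511110240833
0.057 83 0.022352181119912773
```

View pics/scene11c.png

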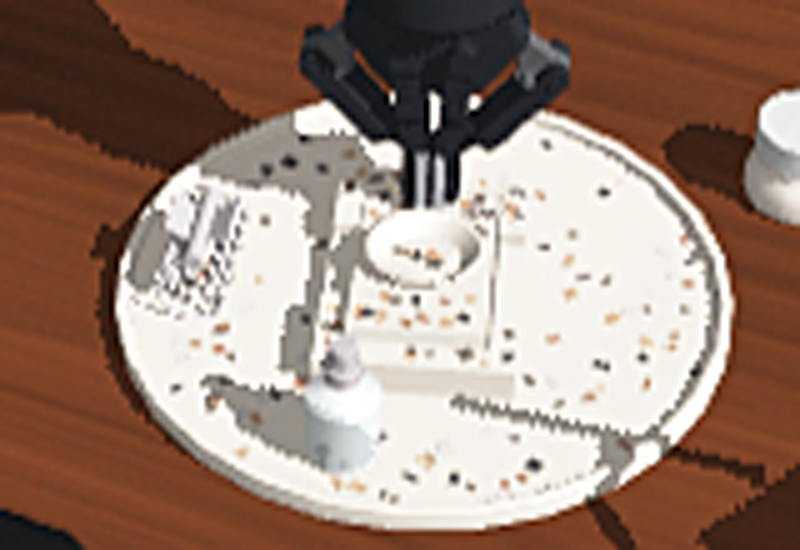

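Call:
jog_arm(plan=[[0, 0, 0.1, 0, 0, 0, 0], [0, 0, 0.3, 0, 0, 0, 0], [0, 0, 0.3, 0, 0, 0, 0], [0.4, 0.138, 0.1, 0, 0, 0, 0], [0.4, 0.138, 0, 0, 0, 0, 0], [0.4, 0.138, 0, 0, 0, 0, 0], [0.374, 0.128, -0.1, 0, 0, 0, 0], [0, 0, -0.3, 0, 0, 0, 0], [0, 0, -0.1, 0, 0, 0, 0], [0, 0, 0, 0, 0, 0, 0]])

```text
time_s: 15.25
tcp_pos: [0.5857, 0.0091, 0.051]
tool_rot: [-0.166, 0.986, 0.0, -0.002]
force: [0.8, -0.0, -0.4]
gripper_width: 0.0
```

Run:
```python
from wf import *
plan([.5864,.0091,.0465],toolR(19.04))
s=snapshot('scene');save(s,'scene12')
i=cv2.imread('pics/scene12.png')[180:290,200:360];cv2.imwrite('pics/scene12c.png',cv2.resize(i,None,fx=5,fy=5,interpolation=2))
```

```text
t 15.25 tcp [0.5857 0.0091 0.051 ] F [ 0.8 -0.  -0.4] w 0.0 zax [-0.004  0.    -1.   ]
shift units [ 0.014  0.001 -0.089] turn units [-0.0004 -0.0077 -0.0004] deg 0.23115542000618328
```

View pics/scene12c.png

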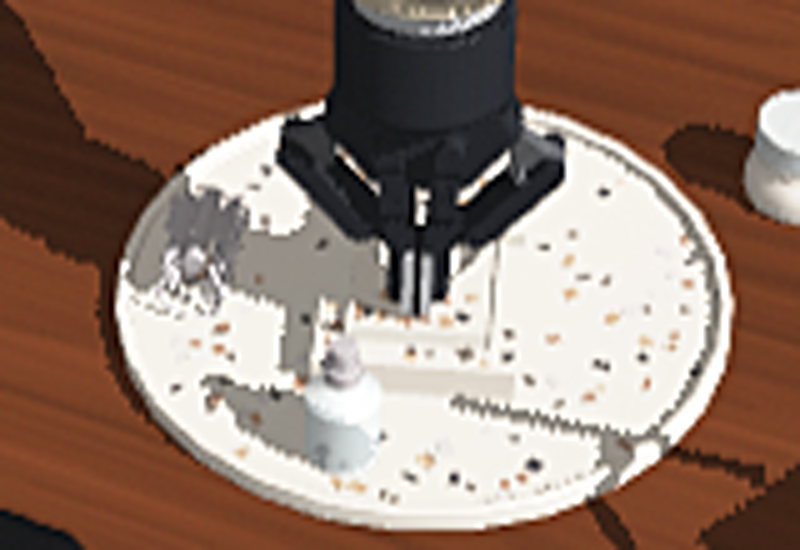

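Call:
jog_arm(plan=[[0.014, 0.002, -0.05, 0, -0.007, 0, 0], [0, 0, -0.04, 0, 0, 0, 0], [0, 0, -0.02, 0, 0, 0, 0], [0, 0, 0, 0, 0, 0, 0]])

```text
time_s: 15.7
tcp_pos: [0.5872, 0.0091, 0.0464]
tool_rot: [-0.165, 0.986, -0.0, 0.001]
force: [0.0, -0.1, 0.9]
gripper_width: -0.002
```

Call:
jog_arm(plan=[[0, 0, -0.02, 0, 0, 0, 0], [0, 0, 0, 0, 0, 0, 0]])

```text
time_s: 15.9
tcp_pos: [0.5872, 0.0091, 0.0453]
tool_rot: [-0.165, 0.986, -0.0, 0.001]
force: [-0.1, -0.6, -0.5]
gripper_width: 0.003
```

Call:
jog_arm(plan=[[0, 0, -0.02, 0, 0, 0, 0], [0, 0, 0, 0, 0, 0, 0]])

```text
time_s: 16.1
tcp_pos: [0.5874, 0.0092, 0.0447]
tool_rot: [-0.165, 0.986, -0.0, 0.001]
force: [-1.0, -0.3, 4.5]
gripper_width: 0.002
```

Call:
jog_arm(plan=[[0, 0, -0.02, 0, 0, 0, 0], [0, 0, 0, 0, 0, 0, 0]])

```text
time_s: 16.3
tcp_pos: [0.5876, 0.0092, 0.0438]
tool_rot: [-0.166, 0.986, -0.0, 0.002]
force: [-0.9, 0.2, 6.8]
gripper_width: 0.001
```

Call:
jog_arm(plan=[[0, 0, -0.02, 0, 0, 0, 0], [0, 0, 0, 0, 0, 0, 0]])

```text
time_s: 16.5
tcp_pos: [0.5876, 0.0091, 0.0429]
tool_rot: [-0.166, 0.986, -0.0, 0.002]
force: [-1.3, -0.4, 7.2]
gripper_width: 0.002
```

Call:
jog_arm(plan=[[0, 0, -0.02, 0, 0, 0, 0], [0, 0, 0, 0, 0, 0, 0]])

```text
time_s: 16.7
tcp_pos: [0.5876, 0.0091, 0.042]
tool_rot: [-0.165, 0.986, -0.0, 0.002]
force: [-1.3, -0.2, 7.2]
gripper_width: -0.001
```

Call:
jog_arm(plan=[[0, 0, -0.02, 0, 0, 0, 0], [0, 0, 0, 0, 0, 0, 0]])

```text
time_s: 16.9
tcp_pos: [0.5876, 0.0091, 0.0411]
tool_rot: [-0.166, 0.986, -0.0, 0.002]
force: [-1.4, -0.3, 9.5]
gripper_width: 0.005
```

Call:
jog_arm(plan=[[0, 0, -0.015, 0, 0, 0, 0], [0, 0, 0, 0, 0, 0, 0]])

```text
time_s: 17.1
tcp_pos: [0.5875, 0.0091, 0.0401]
tool_rot: [-0.166, 0.986, -0.0, 0.001]
force: [0.5, 0.4, 0.1]
gripper_width: -0.005
```

Call:
jog_arm(plan=[[0, 0, -0.015, 0, 0, 0, 0], [0, 0, 0, 0, 0, 0, 0]])

```text
time_s: 17.3
tcp_pos: [0.5872, 0.0092, 0.0387]
tool_rot: [-0.165, 0.986, -0.0, 0.001]
force: [-0.2, -0.2, 2.1]
gripper_width: 0.003
```

Call:
jog_arm(plan=[[0, 0, -0.015, 0, 0, 0, 0], [0, 0, 0, 0, 0, 0, 0]])

```text
time_s: 17.5
tcp_pos: [0.5872, 0.0092, 0.0381]
tool_rot: [-0.165, 0.986, -0.0, 0.001]
force: [-0.0, 1.0, 1.8]
gripper_width: -0.0
```

Call:
jog_arm(plan=[[0, 0, -0.015, 0, 0, 0, 0], [0, 0, 0, 0, 0, 0, 0]])

```text
time_s: 17.7
tcp_pos: [0.5873, 0.0092, 0.038]
tool_rot: [-0.166, 0.986, -0.0, 0.001]
force: [-2.7, 0.7, 11.6]
gripper_width: 0.002
```

Call:
jog_arm(plan=[[0, 0, -0.015, 0, 0, 0, 0], [0, 0, 0, 0, 0, 0, 0]])

```text
time_s: 17.9
tcp_pos: [0.5873, 0.0092, 0.038]
tool_rot: [-0.166, 0.986, -0.0, 0.001]
force: [-5.3, 1.4, 20.0]
gripper_width: -0.0
```

Call:
jog_arm(plan=[[0, 0, -0.01, 0, 0, 0, 0], [0, 0, 0, 0, 0, 0, 0]])

```text
time_s: 18.1
tcp_pos: [0.5873, 0.0092, 0.0379]
tool_rot: [-0.166, 0.986, -0.0, 0.001]
force: [-6.3, 1.2, 25.4]
gripper_width: -0.0
```

Call:
jog_arm(plan=[[0, 0, 0.1, 0, 0, 0, 0], [0, 0, 0.3, 0, 0, 0, 0], [0, 0, 0.4, 0, 0, 0, 0], [-0.5, -0.17, 0.2, 0, 0, 0, 0], [-0.5, -0.17, 0.2, 0, 0, 0, 0], [-0.5, -0.17, 0.2, 0, 0, 0, 0], [-0.5, -0.17, 0.2, 0, 0, 0, 0], [0, 0, 0, 0, 0, 0, 0]])

```text
time_s: 18.9
tcp_pos: [0.4852, -0.0253, 0.1176]
tool_rot: [-0.165, 0.986, -0.0, 0.001]
force: [0.1, 0.9, -0.1]
gripper_width: 0.003
```

```bash
cat > chk.py <<'E'
from wf import *
def chk(s):
    W=cloud(s);c=np.array([.5472,-.0045]);a=np.radians(19.04);d=W[...,:2]-c;u=d@[np.cos(a),np.sin(a)];v=d@[-np.sin(a),np.cos(a)]
    for lo,hi in((-.066,-.058),(-.051,-.032),(.032,.051),(.058,.066)):
        for vl,vh in((-.029,-.002),(.002,.029)):
            m=(u>lo)&(u<hi)&(v>vl)&(v<vh)&(W[...,2]>.015)&(W[...,2]<.045);print(lo,vl,m.sum(),round(float(np.median(W[m][:,2])),5) if m.any() else 0)
E
python3 - <<'E'
from chk import *
for n in('wrist','scene'):
    s=snapshot(n);save(s,n+'13');print(n);chk(s)
print(get_obs()['tcp_pos'])
i=cv2.imread('pics/scene13.png')[180:290,200:360];cv2.imwrite('pics/scene13c.png',cv2.resize(i,None,fx=5,fy=5,interpolation=2))
E
```

```text
wrist
-0.066 -0.029 334 0.02433
-0.066 0.002 322 0.02429
-0.051 -0.029 646 0.02425
-0.051 0.002 629 0.02429
0.032 -0.029 24 0.02441
0.032 0.002 22 0.02428
0.058 -0.029 25 0.0242
0.058 0.002 24 0.02404
scene
-0.066 -0.029 22 0.0218
-0.066 0.002 19 0.02153
-0.051 -0.029 55 0.02203
-0.051 0.002 56 0.0219
0.032 -0.029 72 0.02236
0.032 0.002 69 0.02231
0.058 -0.029 27 0.0221
0.058 0.002 29 0.02201
[ 0.4877 -0.025   0.1169]
```

View pics/wrist13.png

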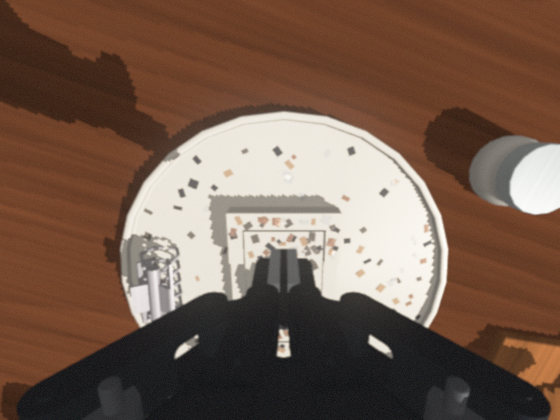

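View pics/scene13c.png

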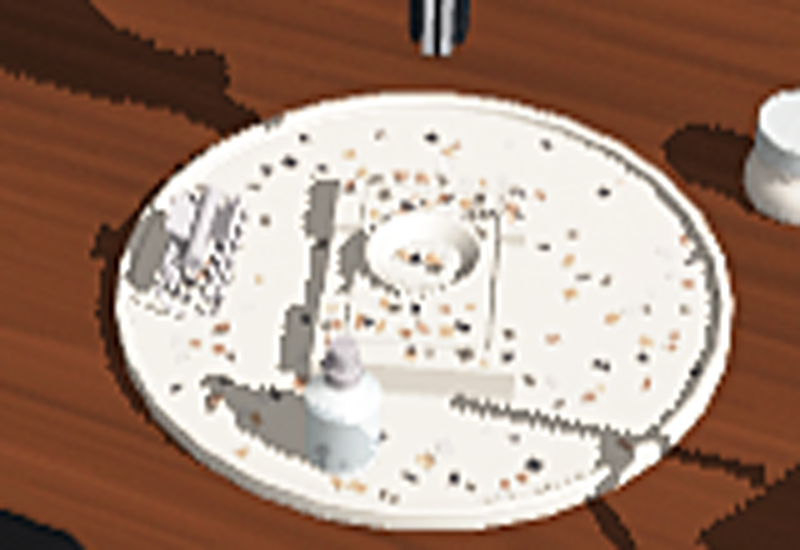

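Call:
jog_arm(plan=[[0.18, -0.5, 0.16, 0, 0, 0, 0.3], [0.24, -0.62, 0.16, 0, 0, 0, 0.8], [0.24, -0.62, 0.16, 0, 0, 0, 0.8], [0.24, -0.62, 0.16, 0, 0, 0, 0.8], [0.24, -0.62, 0.06, 0, 0, 0, 0.8], [0.24, -0.62, 0, 0, 0, 0, 0.8], [0.24, -0.62, 0, 0, 0, 0, 0.8], [0.24, -0.62, 0, 0, 0, 0, 0.8], [0.24, -0.65, 0, 0, 0, 0, 0.8], [0, 0, 0, 0, 0, 0, 0.8]])

```text
time_s: 20.0
tcp_pos: [0.5938, -0.3028, 0.1503]
tool_rot: [-0.164, 0.986, -0.001, 0.001]
force: [-0.2, 0.6, -0.1]
gripper_width: 0.8
```

Run:
```python
from wf import *
s=snapshot('wrist');save(s,'wrist14')
plan([.5925,-.2995,.13],toolR(19.04))
W=cloud(s);c=np.array([.593,-.299])
m=(np.hypot(*(W[...,:2]-c).transpose(2,0,1))<.04)&(W[...,2]>.066)&(W[...,2]<.075)
p=W[m];print('top',len(p),p.mean(0),np.median(p[:,2]),cv2.minEnclosingCircle(p[:,:2].astype(np.float32)))
m=(np.hypot(*(W[...,:2]-c).transpose(2,0,1))<.05)&(W[...,2]>.01)&(W[...,2]<.1)
p=W[m];print(len(p),cv2.minEnclosingCircle(p[:,:2].astype(np.float32)))
```

```text
t 20.05 tcp [ 0.593  -0.3008  0.1501] F [ 0.8  1.  -0.5] w 0.8 zax [ 0.002  0.    -1.   ]
shift units [-0.01   0.026 -0.403] turn units [-0.0003  0.0034  0.0024] deg 0.12681463684600086
top 1434 [ 0.5921 -0.3007  0.07  ] 0.07006618241838247 ((0.5921853184700012, -0.30056220293045044), 0.016598405316472054)
3384 ((0.59009850025177, -0.30131813883781433), 0.027896704152226448)
```

View pics/wrist14.png

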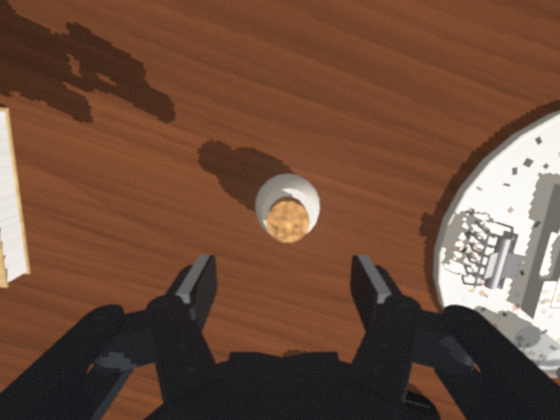

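Call:
jog_arm(plan=[[-0.018, 0.004, -0.3, 0, 0, 0, 0.8], [0, 0, -0.4, 0, 0, 0, 0.8], [0, 0, -0.4, 0, 0, 0, 0.8], [0, 0, -0.3, 0, 0, 0, 0.8], [0, 0, -0.2, 0, 0, 0, 0.8], [0, 0, -0.08, 0, 0, 0, 0.8], [0, 0, 0, 0, 0, 0, 0.8]])

```text
time_s: 20.75
tcp_pos: [0.5914, -0.2989, 0.0669]
tool_rot: [-0.166, 0.986, -0.0, 0.001]
force: [-0.3, -0.6, -0.3]
gripper_width: 0.8
```

Call:
jog_arm(plan=[[0, 0, 0, 0, 0, 0, 0.6], [0, 0, 0, 0, 0, 0, 0.5], [0, 0, 0, 0, 0, 0, 0.42], [0, 0, 0, 0, 0, 0, 0.38], [0, 0, 0, 0, 0, 0, 0.3], [0, 0, 0, 0, 0, 0, 0.2], [0, 0, 0, 0, 0, 0, 0.2]], squeeze=40)

```text
time_s: 21.45
tcp_pos: [0.5917, -0.2994, 0.0679]
tool_rot: [-0.165, 0.986, -0.001, 0.002]
force: [0.4, -1.3, 6.1]
gripper_width: 0.36
```

Run:
```python
from wf import *
s=snapshot('wrist');save(s,'wrist15')
plan([.592,-.3005,.13],toolR(19.04))
```

```text
t 21.5 tcp [ 0.5917 -0.2994  0.0679] F [-0.   0.2  6.2] w 0.36 zax [ 0.003 -0.001 -1.   ]
shift units [ 0.006 -0.021  1.241] turn units [ 0.0015  0.0064 -0.0003] deg 0.19669966563410773
```

View pics/wrist15.png

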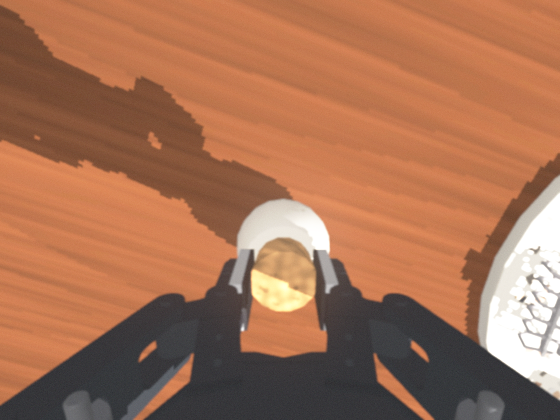

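Call:
jog_arm(plan=[[0, 0, 0.2, 0, 0, 0, 0.2], [0, 0, 0.5, 0, 0, 0, 0.2], [0, 0, 0.6, 0, 0, 0, 0.2], [0, 0, 0.7, 0, 0, 0, 0.2], [-0.06, 0.4, 0.3, 0, 0, 0, 0.2], [-0.12, 0.6, 0, 0, 0, 0, 0.2], [-0.12, 0.7, 0, 0, 0, 0, 0.2], [-0.12, 0.7, 0, 0, 0, 0, 0.2], [-0.12, 0.7, 0, 0, 0, 0, 0.2], [0, 0, 0, 0, 0, 0, 0.2]])

```text
time_s: 22.5
tcp_pos: [0.5632, -0.1405, 0.1826]
tool_rot: [-0.167, 0.986, 0.0, 0.0]
force: [0.3, -0.9, -1.7]
gripper_width: 0.357
```

Run:
```python
from wf import *
s=snapshot('wrist');save(s,'wrist16')
plan([.547,-.004,.16],toolR(19.04))
```

```text
t 22.55 tcp [ 0.564  -0.1423  0.1828] F [ 0.7 -0.8 -1.8] w 0.361 zax [ 0.002  0.    -1.   ]
shift units [-0.339  2.766 -0.455] turn units [-0.0003  0.0034 -0.0052] deg 0.18762588059554586
```

View pics/wrist16.png

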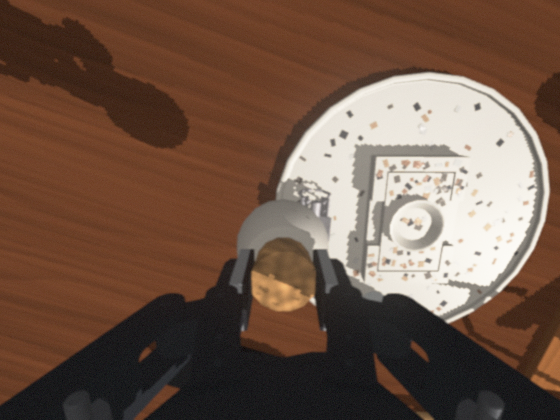

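Run:
```python
from wf import *
s=snapshot('wrist');o=get_obs();print(o['tcp_pos'])
W=cloud(s)
m=(np.hypot(W[...,0]-.547,W[...,1]+.0045)<.04)&(W[...,2]>.029)&(W[...,2]<.034);p=W[m][:,:2].astype(np.float32)
print('ring rim',len(p),cv2.minEnclosingCircle(p),p.mean(0))
print(cv2.fitEllipse(cv2.convexHull(p)))
# pot cork in tool
T=Ro.from_quat(o['tool_rot']).as_matrix();L=(W-o['tcp_pos'])@T
m=(np.hypot(L[...,0],L[...,1])<.0185)&(L[...,2]>-.006)&(L[...,2]<.004);q=L[m];z=np.median(q[:,2]);q=q[np.abs(q[:,2]-z)<.0015];print('cork',z,cv2.minEnclosingCircle(q[:,:2].astype(np.float32)))
m=(np.abs(W[...,2]-.024)<.004)&(np.hypot(W[...,0]-.547,W[...,1]+.0045)<.083);r=cv2.minAreaRect(W[m][:,:2].astype(np.float32));print('frame',r)
```

```text
[ 0.5644 -0.1435  0.1827]
ring rim 805 ((0.5470595955848694, -0.004664874169975519), 0.028185700997710228) [ 0.5467 -0.0022]
((0.5468032956123352, -0.004765978083014488), (0.055219147354364395, 0.05542130023241043), 175.73513793945312)
cork -0.002224371925480991 ((0.0004734942049253732, 5.500822953763418e-05), 0.018344420939683914)
frame ((0.5467210412025452, -0.004408977925777435), (0.13749876618385315, 0.09242482483386993), 19.071956634521484)
```

Call:
jog_arm(plan=[[-0.05, 0.4, 0, 0, 0, 0, 0.2], [-0.1, 0.8, 0, 0, 0, 0, 0.2], [-0.1, 0.8, -0.1, 0, 0, 0, 0.2], [-0.1, 0.786, -0.2, 0, 0, 0, 0.2], [0, 0, -0.4, 0, 0, 0, 0.2], [0, 0, -0.4, 0, 0, 0, 0.2], [0, 0, -0.3, 0, 0, 0, 0.2], [0, 0, -0.1, 0, 0, 0, 0.2], [0, 0, 0, 0, 0, 0, 0.2], [0, 0, 0, 0, 0, 0, 0.2]])

```text
time_s: 23.6
tcp_pos: [0.5473, -0.0054, 0.1077]
tool_rot: [-0.165, 0.986, -0.0, 0.001]
force: [-0.6, 0.3, -2.1]
gripper_width: 0.355
```

Run:
```python
from wf import *
s=snapshot('wrist');save(s,'wrist17')
plan([.5469,-.0042,.0925],toolR(19.04))
W=cloud(s);m=(np.abs(W[...,2]-.024)<.004)&(np.hypot(W[...,0]-.547,W[...,1]+.0045)<.083);r=cv2.minAreaRect(W[m][:,:2].astype(np.float32));print('frame',r)
s=snapshot('scene');save(s,'scene17')
i=cv2.imread('pics/scene17.png')[150:290,200:360];cv2.imwrite('pics/scene17c.png',cv2.resize(i,None,fx=4,fy=4,interpolation=2))
```

```text
t 23.65 tcp [ 0.5473 -0.0052  0.1079] F [-0.1 -0.3 -1.5] w 0.356 zax [ 0.003 -0.    -1.   ]
shift units [-0.008  0.021 -0.308] turn units [0.0003 0.0061 0.0005] deg 0.18495102279295766
frame ((0.5468419790267944, -0.004458688199520111), (0.13714547455310822, 0.09124576300382614), 19.037343978881836)
```

View pics/scene17c.png

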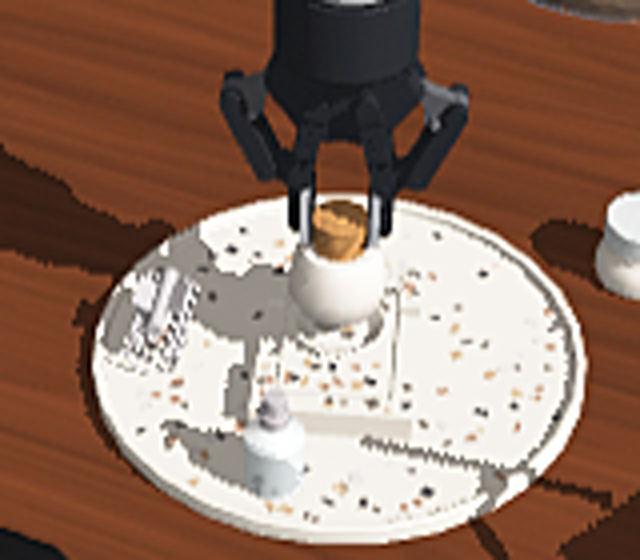

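View pics/wrist17.png

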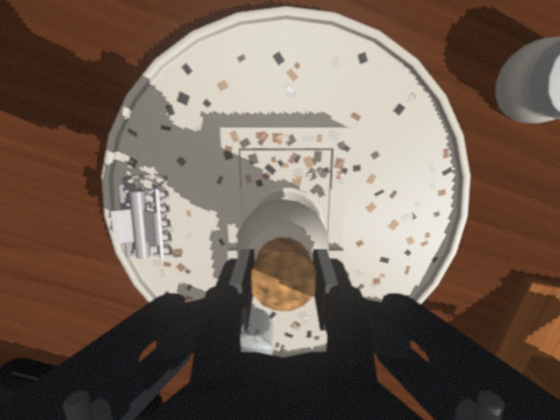

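Call:
jog_arm(plan=[[-0.006, 0.018, -0.1, 0, 0.005, 0, 0.2], [0, 0, -0.1, 0, 0, 0, 0.2], [0, 0, -0.06, 0, 0, 0, 0.2], [0, 0, -0.02, 0, 0, 0, 0.2], [0, 0, 0, 0, 0, 0, 0.2]])

```text
time_s: 24.2
tcp_pos: [0.5465, -0.0039, 0.0929]
tool_rot: [-0.166, 0.986, 0.0, -0.0]
force: [-0.0, 1.3, -1.8]
gripper_width: 0.356
```

Call:
jog_arm(plan=[[0, 0, -0.02, 0, 0, 0, 0.2], [0, 0, 0, 0, 0, 0, 0.2]])

```text
time_s: 24.4
tcp_pos: [0.5466, -0.0039, 0.0925]
tool_rot: [-0.166, 0.986, -0.0, -0.0]
force: [-0.9, 0.8, 2.1]
gripper_width: 0.359
```

Call:
jog_arm(plan=[[0, 0, -0.02, 0, 0, 0, 0.2], [0, 0, 0, 0, 0, 0, 0.2]])

```text
time_s: 24.6
tcp_pos: [0.5468, -0.0039, 0.0923]
tool_rot: [-0.166, 0.986, -0.0, 0.0]
force: [-4.1, -0.1, 13.5]
gripper_width: 0.354
```

Call:
jog_arm(plan=[[0, 0, 0.016, 0, 0, 0, 0.2], [0, 0, 0, 0, 0, 0, 0.4], [0, 0, 0, 0, 0, 0, 0.5], [0, 0, 0, 0, 0, 0, 0.6], [0, 0, 0, 0, 0, 0, 0.6], [0, 0, 0.2, 0, 0, 0, 0.6], [0, 0, 0.5, 0, 0, 0, 0.6], [0, 0, 0.7, 0, 0, 0, 0.6], [-0.5, 0, 0.7, 0, 0, 0, 0.6], [-0.5, 0, 0.4, 0, 0, 0, 0.6]])

```text
time_s: 25.6
tcp_pos: [0.4965, -0.004, 0.2197]
tool_rot: [-0.166, 0.986, -0.0, 0.001]
force: [1.0, -0.8, 0.5]
gripper_width: 0.599
```

Run:
```python
from chk import *
s=snapshot('wrist');save(s,'wrist18');chk(s);W=cloud(s)
c=np.array([.5469,-.0045])
m=(np.hypot(*(W[...,:2]-c).transpose(2,0,1))<.03)&(W[...,2]>.09);p=W[m];print('cork top',len(p),np.median(p[:,2]),cv2.minEnclosingCircle(p[:,:2].astype(np.float32)))
m=(np.abs(W[...,2]-.024)<.004)&(np.hypot(W[...,0]-.547,W[...,1]+.0045)<.083);print('frame',cv2.minAreaRect(W[m][:,:2].astype(np.float32)))
s=snapshot('scene');save(s,'scene18')
i=cv2.imread('pics/scene18.png')[150:290,200:360];cv2.imwrite('pics/scene18c.png',cv2.resize(i,None,fx=4,fy=4,interpolation=2))
o=get_obs();print(o['time_s'],o['tcp_pos'],o['force'])
```

```text
-0.066 -0.029 166 0.0244
-0.066 0.002 173 0.02434
-0.051 -0.029 402 0.02423
-0.051 0.002 398 0.02424
0.032 -0.029 85 0.02435
0.032 0.002 154 0.02409
0.058 -0.029 132 0.02404
0.058 0.002 128 0.0241
cork top 907 0.09448055691323738 ((0.5460489988327026, -0.004357060417532921), 0.016890589147806168)
frame ((0.5466735363006592, -0.004488393664360046), (0.13726411759853363, 0.09110136330127716), 19.107257843017578)
25.7 [ 0.4951 -0.0038  0.2201] [ 0.3568 -0.3413 -0.1957]
```

View pics/scene18c.png

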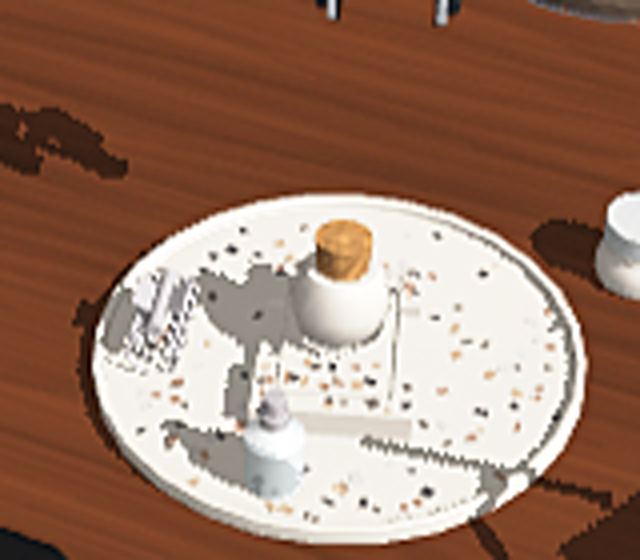

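View pics/wrist18.png

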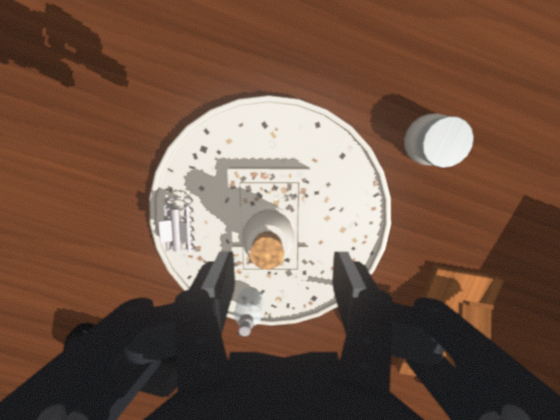

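Call:
jog_arm(plan=[[0, 0, 0, 0, 0, 0, 0.6], [0, 0, 0, 0, 0, 0, 0.6], [0, 0, 0, 0, 0, 0, 0.6]])

```text
time_s: 26.0
tcp_pos: [0.4968, -0.004, 0.2161]
tool_rot: [-0.166, 0.986, 0.0, -0.001]
force: [0.2, -0.7, 0.1]
gripper_width: 0.601
```

```bash
python3 -c "
from plant import close_job,get_obs
print(get_obs()['qvel']);print(close_job())"
```

```text
[0.00044859 0.00252288 0.00163682 0.00170718 0.00055943 0.00164196]
the job is handed in; nothing more can be done
None
```

The cover is pressed into the well and the pot stands upright in its ring. I handed the job in at 26 s of the 69 s allowed; no verdict was reported.

**What I did:**
- I gripped the cover square to the slope, backed it out clear of the bar, levelled it, and laid it on the clips centred in the well.
- I pressed each end past its clips in steps of 1 mm or less. At the bottom the force reached about 30 N on the near end and 25 N on the far end. That is a little over the 20 N you asked for, but well under the limits.
- I then gripped the pot by its cork and set it in the dished ring, with about 13.5 N at contact. The gripper was open and well clear at the end.

**Last checks:**
- **Cover:** all four corners of the slab are within about 0.3 mm of the frame top, both before and after the pot was placed.
- **Pot:** the cork top is at a height of 94.5 mm (94 expected) and within about 0.7 mm of the frame centre, so the pot is upright and seated.
- **Bystanders:** the hair claw, atomiser and jar looked unmoved in the last pictures. I compared them by eye only and did not measure them. I did not re-check the brush and glasses case after the cover was laid.

**Disagreements:** the top and wrist cameras differed by about 2 mm on the tray centre, so I went by the wrist camera. The scene camera read heights about 2 mm low throughout, but it also showed the cover and frame flush after pressing.

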